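Build up a wheel hub on its stub axle

ROBOT

A 6-joint arm with a two-finger parallel gripper is mounted at the origin on a cart in front of the work surface, level with it; the furniture and walls round the work are solid. World frame = base frame: x ahead of the robot, y to its left, z up, the work surface at z = 0. Lengths are in mm, angles in rad, forces in N, time in s.
With the tool pointing down it reaches from about 325 to 900 mm from the base axis. Payload 6.1 kg.
Tool frame: the origin (TCP) lies at the very end of the fingers, on their centre line; the grasp point (between the pads) lies 19 mm behind it; z points along the fingers, y is the line along which they close (so a half turn about z gives the same grasp; the last joint's range is limited). The gripper opens to 87 mm and grips with 3 to 60 N. Pads are 19 mm wide; open, the fingers measure 117 mm over their backs; the gripper's body (75 mm by 190 mm) begins 51 mm behind the grasp point.
Start: joints at [-1.428, 0.22, 1.526, -0, 1.395, -0.126], TCP at [165.977, -602.55, 191.538] pointing down, gripper open.
Joint ranges: [-2.98, 2.98], [-0.91, 2.08], [0.09, 2.57], [-1.24, 4.39], [0.2, 2.65], [-2.68, 2.68]. Speed limits (rad/s): [2.57, 2.57, 3.01, 3.14, 3.14, 3.14].

INTERFACE

Orientations are given as [roll, pitch, yaw] about the fixed x, y, z axes, in that order (R = Rz(yaw) Ry(pitch) Rx(roll)).
In Python, from station import env gives the robot as it stands. The module is installed in compiled form; this text tells all that it offers.
- The arm moves only by the tool play_rows, never from a script. Its argument "steps" is a list of rows, each an object of numbers: "ax", "ay", "az": the turn, a rotation vector about the world's x, y, z scaled (see below); "x", "y", "z": the shift along the world's x, y, z scaled (see below); "fingers": the closure, from 0 (fully open) to 1 (shut). A call has 1 to 10 rows; each row is the pose to reach, as a shift and turn from the pose commanded when the call began; what a row does not reach only later rows make up. The controller multiplies each number of a shift by 200 mm and each number of a turn by pi/2 rad. A row lasts 1/12 s, in which the tool goes at most 41.7 mm and 7.16 degrees, less where a joint would pass 70% of its speed; a pose out of reach is approached as far as the arm can. A call with a number of a shift or a turn outside -1 to 1 is refused whole. A call with a gripper value outside its range is refused whole. The fingers move at their own pace and stop on an object; "newtons" is the grip in N (left out, the last holds). Time passes only in rows, so rows that repeat a pose let the fingers close. It gives the time, the measured TCP pose, the force, the opening and the grip force at its end, in the units of the state.
- env.read_state(): the state, without advancing time (a new reading comes with each control period).
- env.camera(name): name is "scene" or "top" or "wrist"; returns (picture, depth): 400x640x3 uint8, red, green, blue; 400x640 float32, mm along the optical axis (not along the pixel's ray), 0 where there is no reading.
- env.camera_model(name): a dict with "fx", "fy", "cx", "cy" (pixels), "camera_from_world" (4x4, takes a point from world to camera coordinates). Camera axes: x right, y down, z forward; pixel columns grow to the right and rows downward; lengths in mm; the calibration is good to about 2 mm. A picture is of the moment at which its call begins: read the wrist's pose just before it. camera_model takes no time and is no camera call; for the wrist camera it gives the pose at the moment of the call.
- env.close_job(): hands the job in; it is judged then, once.
The state is a dict: "t": time; "joints": joint angles; "qd": joint speeds; "tau": joint torques, N m; "position": TCP position; "eef_rot": TCP orientation; "wrist_force": force on the tool from outside, world axes, zero at the start; "wrist_torque": the same for the moment, N m; "grip_width": opening from 0.0 (shut) to 1.0 (fully open); "grip_force": force on a finger pad.
Only numpy, scipy, OpenCV 4.12 (cv2) and the standard library are available. Lean on these libraries where they do the work, as an engineer would, in place of code of your own. Each camera call takes 0.05 s, during which the arm holds its last target. There are 200 camera calls.

TASK

Build up the wheel hub on the stub axle that stands upright on the bench, one part at a time in this order: the large inner bearing down onto the axle's shoulder, the hub over it with its flange below, the small outer bearing into the hub's top recess, the set collar onto that bearing, and last the dust cap over the end, its rim resting on the hub. Set every part down level and fully home, do not turn any of them over, and leave the torch where it lies.

Things in the scene. Friction and masses are not known exactly. Their poses are not given: they have to be found in the camera images.
- axle_seat (a point): Stub axle, fixed and upright: this point is on its axis, on the shoulder that carries the inner bearing, 20 mm above the table; z up. Dark square plate 84 x 84 x 12 mm with four bolt heads 4.5 mm high, a shoulder ring 40 mm wide on it, then the bright spindle: diameter 26 mm to 24 mm above this point, cone to 17 mm at 32 mm, 17 mm to 54 mm, then the 12 mm thread with a conical nose up to axle_tip.
- axle_tip (a point): Tip of the stub axle's conical nose (5 mm wide there), on its axis, 78 mm above axle_seat; z up.
- inner_bearing_mid (a point): Inner bearing: the larger of two steel roller bearings, a ring 52 mm wide (top edge bevelled to 48), 16 mm high, bore 30 mm, 0.15 kg, lying flat, right way up. The point is its centre, 8 mm above its underside; z is its axis, up. Seated, the point is 8 mm above axle_seat.
- wheel_hub_mid (a point): Aluminium hub, 50 mm high, 0.55 kg, standing on its flange (90 mm wide, 10 thick, five holes). Grip the barrel, 64 mm wide, 10 to 45 mm up; spigot on top 51 mm wide, 5 high. Recess below 56 mm wide, 17 deep, goes over the inner bearing; bore 29; top recess 43 mm wide, 10 deep. Point: its centre, 25 mm above its underside; z axis up. Seated: 24 mm above axle_seat.
- outer_bearing_mid (a point): Outer bearing: the smaller roller bearing, 39 mm wide (33 at the underside, widening over 6 mm), 18 mm high, bore 21 mm, 0.10 kg, small end down, as it goes into the hub. Point: its centre, 9 mm above its underside; z axis up. Seated: 48 mm above axle_seat, its upper 8 mm proud of the hub, so grip its upper half and let it drop the last few mm.
- set_collar_mid (a point): Set collar: plain dark steel ring, 32 mm wide, 14 mm high, bore 16 mm, a small grub screw in its side, 0.06 kg. The point is its centre, 7 mm above its underside; z is its axis, up. Seated, it lies on the outer bearing round the threaded end, the point 64 mm above axle_seat.
- dust_cap_mid (a point): Dust cap: domed cup of bright steel, closed on top, open below, 62 mm outside and 56 mm inside diameter, 44 mm high (40 deep inside), 0.08 kg, standing on its rim. The point is its centre, 22 mm above the rim; z is its axis, up. Seated, the rim rests on the hub's shoulder round the spigot, the point 66 mm above axle_seat.
- torch: Bystander: black torch lying on the table roughly along y, 145 mm long, 50 mm across. Origin: centre of its underside.
- carton_front (a point): Obstacle: large open cardboard carton, never in need of moving. This point is on the table in the middle below the top edge of its front wall; z up. The carton stands behind it (+x) and reaches 0.2 m to either side (y); it is 0.37 m high in front, where a flap stands up to 0.58 m; its side flaps stick out 0.17 m further at 0.3 to 0.43 m height. Keep the arm clear of it.

How it is judged:
By the outcome, as a careful person would: the job done as asked, in the order asked, and still so for the second after the job is handed in, with the robot touching nothing.
It also fails if it takes over 128 s, if anything falls off the work surface, if the arm or the gripper's body presses on something with over 40 N, if the wrist force passes 120 N, or if a joint passes its speed limit or range.

## Working session

There is one attempt and no reset: what is moved stays moved. The work goes in short steps, Python scripts to look and compute and a tool call to move; the robot and the scene stay as the last step left them, time stands still between calls to the robot, and variables do not carry over. Pictures are saved under pics/ and viewed, at most 14 in all, crops included, and the job is handed in when it is done.

Besides the shell and the picture viewer there is one more tool, called after ">>>" as a command line: name --argument value ..., lists and objects as JSON in quotes. play_rows: Moves the arm, as the interface text tells. Its arguments: {"type":"object","properties":{"steps":{"type":"array","items":{"type":"object","properties":{"ax":{"type":"number"},"ay":{"type":"number"},"az":{"type":"number"},"x":{"type":"number"},"y":{"type":"number"},"z":{"type":"number"},"fingers":{"type":"number"}}}},"newtons":{"type":"number"}},"required":["steps"]}

```bash
mkdir -p pics
cat > h.py <<'E'
import numpy as np, cv2
from station import env
def shot(n):
    m=env.camera_model(n); p,d=env.camera(n); return m,p,d
def cloud(m,d):
    v,u=np.mgrid[0:d.shape[0],0:d.shape[1]]
    c=np.stack([(u-m['cx'])/m['fx']*d,(v-m['cy'])/m['fy']*d,d],-1)
    T=np.linalg.inv(np.array(m['camera_from_world']))
    w=c@T[:3,:3].T+T[:3,3]; w[d<=0]=np.nan; return w
def ray(m,u,v,z):
    T=np.linalg.inv(np.array(m['camera_from_world']))
    r=T[:3,:3]@np.array([(u-m['cx'])/m['fx'],(v-m['cy'])/m['fy'],1]); o=T[:3,3]
    return o+r*(z-o[2])/r[2]
E
python3 - <<'E'
from h import *
print(env.read_state())
for n in ('scene','top'):
    m,p,d=shot(n); cv2.imwrite(f'pics/{n}.png',p[:,:,::-1]); np.savez(f'{n}.npz',p=p,d=d)
    T=np.linalg.inv(np.array(m['camera_from_world'])); print(n,m['fx'],T.round(2))
E
```

```text
{'t': 0.0, 'joints': array([-1.42806954e+00,  2.21212447e-01,  1.52762575e+00, -4.12797817e-06,
        1.39472131e+00, -1.26097734e-01]), 'qd': array([ 0.00118763, -0.00035383, -0.00116033,  0.00161097, -0.00068091,
       -0.00094274]), 'tau': array([-6.97610139e-04, -4.94617832e+01, -3.87374711e+01,  6.98481593e-02,
        5.72512730e-02, -1.23027976e-04]), 'position': array([ 165.89548905, -601.85970041,  190.43806177]), 'eef_rot': array([-3.13964090e+00, -2.43328724e-04,  2.68825014e-01]), 'wrist_force': array([ 0.04139236, -0.09670387, -0.06463766]), 'wrist_torque': array([ 0.02300251, -0.01937844, -0.03451945]), 'grip_force': 0.0, 'grip_width': 1.0001556824611655}
scene 508.8594787098772 [[-5.80000e-01 -5.70000e-01  5.80000e-01 -2.66190e+02]
 [-8.20000e-01  4.00000e-01 -4.10000e-01  5.14430e+02]
 [ 0.00000e+00 -7.10000e-01 -7.00000e-01  1.09872e+03]
 [ 0.00000e+00  0.00000e+00  0.00000e+00  1.00000e+00]]
top 458.1245906038113 [[-3.00000e-02 -1.00000e+00  9.00000e-02  4.72300e+02]
 [-1.00000e+00  3.00000e-02 -0.00000e+00 -8.11900e+01]
 [-0.00000e+00 -9.00000e-02 -1.00000e+00  1.18061e+03]
 [ 0.00000e+00  0.00000e+00  0.00000e+00  1.00000e+00]]
```

View pics/top.png

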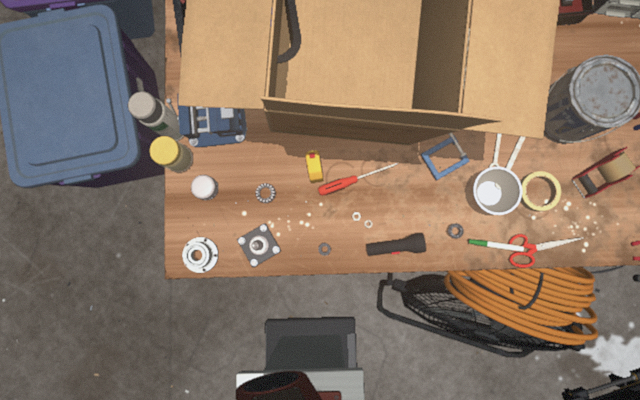

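View pics/scene.png

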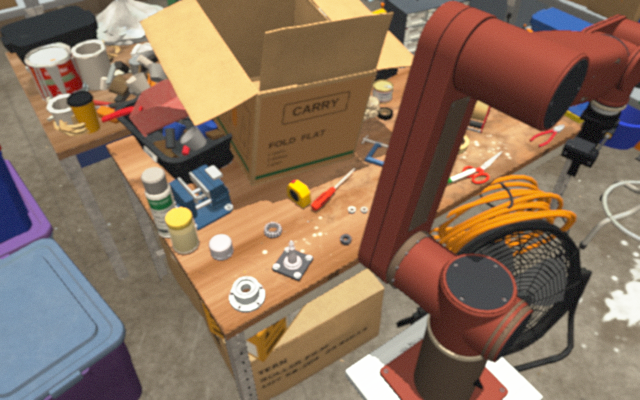

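Run:
```python
from h import *
z=np.load('top.npz'); m=env.camera_model('top'); w=cloud(m,z['d'])
h=w[...,2]; mk=((h>6)&(h<330)).astype(np.uint8)
n,l,s,c=cv2.connectedComponentsWithStats(mk)
for i in range(1,n):
    if s[i,4]<60: continue
    a=w[l==i]; top=np.nanpercentile(a[:,2],95); t=a[a[:,2]>top-4]
    print(i,s[i],'ext',a.min(0).round(),a.max(0).round(),'topmid',((t.min(0)+t.max(0))/2).round(1),top.round(1))
```

```text
1 [172   0  14  57 405] ext [917. 247. 104.] [1073.  273.  145.] topmid [987.9 260.2 141.4] 142.0
3 [  269     0   190   112 19113] ext [ 712. -349.   22.] [1081.   42.  330.] topmid [ 834.6 -161.3  306.6] 287.2
4 [ 556    0   84   25 1419] ext [1025. -928.    6.] [1094. -677.   81.] topmid [1043.7 -787.1   75.2] 73.1
8 [463  27   7  63  84] ext [ 846. -459.   44.] [1010. -425.  100.] topmid [ 893.4 -428.5   97.4] 98.4
11 [ 508   54  132  110 7514] ext [ 659. -895.    6.] [ 874. -441.  330.] topmid [ 729.8 -479.4  326. ] 326.0
18 [ 127   91  120   81 5113] ext [663. 123.   6.] [835. 346. 220.] topmid [780.5 315.8 215.1] 214.1
24 [ 265  115  204   65 3343] ext [ 624. -450.    7.] [753.  54. 330.] topmid [ 695.6 -146.6  322. ] 318.0
36 [ 571  146   69   52 1431] ext [ 566. -864.    6.] [ 689. -704.   94.] topmid [ 631.5 -794.1   84.5] 78.9
38 [305 150  18  33 449] ext [625. -72.  12.] [709. -30.  72.] topmid [664.7 -50.4  68.1] 68.0
40 [ 473  160   88   55 2119] ext [ 528. -674.    6.] [ 670. -439.   70.] topmid [ 586.8 -499.    66.1] 65.9
41 [317 163  80  32 489] ext [ 593. -262.   10
[... 445 characters left out ...]
0.6
75 [366 232  60  24 873] ext [ 436. -322.   17.] [ 490. -176.   56.] topmid [ 463.7 -303.1   51.2] 50.3
76 [468 233  94  34 701] ext [ 396. -675.    6.] [ 480. -437.   31.] topmid [ 450.2 -516.8   26. ] 24.8
77 [182 237  36  35 900] ext [407. 201.   6.] [493. 291.  55.] topmid [450.  244.7  50.3] 50.0
82 [318 243  12  12  93] ext [441. -84.   9.] [469. -56.  21.] topmid [455.3 -70.   17.6] 18.6
88 [561 367  79  33 882] ext [ 159. -657.  219.] [ 222. -501.  330.] topmid [ 190.2 -569.3  326.7] 327.6
89 [235 370  74  21 640] ext [209. -39. 247.] [229.  96. 330.] topmid [219.3  27.8 326.5] 327.3
93 [318 391  23   9 189] ext [  83. -101.    6.] [106. -46.  17.] topmid [ 95.8 -76.1  14.4] 15.4
```

The top view (tabletop, rows 150–270) shows the dust cap at (204,187), inner bearing at (265,193), hub at (200,254), axle at (259,245), collar at (324,249), torch at (397,244) and outer bearing at (456,230). The scene view agrees. The measured heights and diameters match the given sizes. I'm moving to the inner bearing.

>>> play_rows --steps '[{"x": 0.1, "y": 0.17, "az": -0.06}, {"x": 0.22, "y": 0.34, "az": -0.12}, {"x": 0.33, "y": 0.5, "az": -0.17}, {"x": 0.44, "y": 0.67, "az": -0.17}, {"x": 0.54, "y": 0.84, "az": -0.17}, {"x": 0.65, "y": 1.0, "az": -0.17}]'

```text
schema error: expected keys ax, ay, az, x, y, z, fingers
```

>>> play_rows --steps '[{"x": 0.1, "y": 0.17}, {"x": 0.22, "y": 0.34}, {"x": 0.33, "y": 0.5}, {"x": 0.44, "y": 0.67}, {"x": 0.54, "y": 0.84}, {"x": 0.65, "y": 1.0}]'

```text
schema error: expected keys ax, ay, az, x, y, z, fingers
```

>>> play_rows --steps '[{"x": 0.1, "y": 0.17}, {"x": 0.22, "y": 0.34}, {"x": 0.33, "y": 0.5}, {"x": 0.44, "y": 0.67}, {"x": 0.54, "y": 0.84}, {"x": 0.6, "y": 1.0}, {"x": 0.6, "y": 1.0}]'

```text
schema error: expected keys ax, ay, az, x, y, z, fingers
```

>>> play_rows --steps '[{"ax": 0, "ay": 0, "az": -0.17, "x": 0.64, "y": 1, "z": 0, "fingers": 0}, {"ax": 0, "ay": 0, "az": -0.17, "x": 0.64, "y": 1, "z": 0, "fingers": 0}, {"ax": 0, "ay": 0, "az": -0.17, "x": 0.64, "y": 1, "z": 0, "fingers": 0}, {"ax": 0, "ay": 0, "az": -0.17, "x": 0.64, "y": 1, "z": 0, "fingers": 0}, {"ax": 0, "ay": 0, "az": -0.17, "x": 0.64, "y": 1, "z": 0, "fingers": 0}, {"ax": 0, "ay": 0, "az": -0.17, "x": 0.64, "y": 1, "z": 0, "fingers": 0}]'

```text
t: 0.6
position: [295.1, -399.3, 190.9]
eef_rot: [-3.14, -0.0, 0.003]
wrist_force: [0.3, -0.2, 0.1]
grip_width: 1.0
grip_force: 0.0
```

>>> play_rows --steps '[{"ax": 0, "ay": 0, "az": 0, "x": 0.64, "y": 1, "z": 0, "fingers": 0}, {"ax": 0, "ay": 0, "az": 0, "x": 0.64, "y": 1, "z": 0, "fingers": 0}, {"ax": 0, "ay": 0, "az": 0, "x": 0.64, "y": 1, "z": 0, "fingers": 0}, {"ax": 0, "ay": 0, "az": 0, "x": 0.64, "y": 1, "z": 0, "fingers": 0}, {"ax": 0, "ay": 0, "az": 0, "x": 0.64, "y": 1, "z": 0, "fingers": 0}, {"ax": 0, "ay": 0, "az": 0, "x": 0.64, "y": 1, "z": 0, "fingers": 0}]'

```text
t: 1.1
position: [422.9, -199.4, 191.4]
eef_rot: [-3.141, -0.0, 0.003]
wrist_force: [0.2, 0.5, -0.5]
grip_width: 0.997
grip_force: 0.0
```

>>> play_rows --steps '[{"ax": 0, "ay": 0, "az": 0, "x": 0.64, "y": 1, "z": 0, "fingers": 0}, {"ax": 0, "ay": 0, "az": 0, "x": 0.64, "y": 1, "z": 0, "fingers": 0}, {"ax": 0, "ay": 0, "az": 0, "x": 0.64, "y": 1, "z": 0, "fingers": 0}, {"ax": 0, "ay": 0, "az": 0, "x": 0.64, "y": 1, "z": 0, "fingers": 0}, {"ax": 0, "ay": 0, "az": 0, "x": 0.64, "y": 1, "z": 0, "fingers": 0}, {"ax": 0, "ay": 0, "az": 0, "x": 0.64, "y": 1, "z": 0, "fingers": 0}]'

```text
t: 1.6
position: [550.9, 0.8, 191.1]
eef_rot: [-3.141, 0.0, 0.003]
wrist_force: [-0.1, -1.5, -0.4]
grip_width: 1.0
grip_force: 0.0
```

>>> play_rows --steps '[{"ax": 0, "ay": 0, "az": 0, "x": 0.26, "y": 0.4, "z": 0, "fingers": 0}, {"ax": 0, "ay": 0, "az": 0, "x": 0.26, "y": 0.4, "z": 0, "fingers": 0}, {"ax": 0, "ay": 0, "az": 0, "x": 0.26, "y": 0.4, "z": 0, "fingers": 0}, {"ax": 0, "ay": 0, "az": 0, "x": 0.26, "y": 0.4, "z": 0, "fingers": 0}]'

```text
t: 1.93
position: [602.5, 80.4, 190.6]
eef_rot: [-3.141, 0.001, 0.006]
wrist_force: [-0.0, -0.4, 0.1]
grip_width: 1.0
grip_force: 0.0
```

Run:
```python
from h import *
s=env.read_state(); print(s['position'],s['eef_rot'],s['joints'])
m,p,d=shot('wrist'); cv2.imwrite('pics/w1.png',p[:,:,::-1]); np.savez('w1.npz',p=p,d=d)
T=np.linalg.inv(np.array(m['camera_from_world'])); print(m['fx'],T.round(3))
w=cloud(m,d); print(w[::80,::106].round(0).tolist())
print(env.read_state()['t'])
```

```text
[602.52607492  80.42335556 190.5627063 ] [-3.14089373e+00  1.07026869e-03  5.67338657e-03] [2.59434380e-03 1.81423222e-01 1.57336515e+00 7.07422439e-04
 1.38787674e+00 1.56758860e+00]
318.0804489252886 [[ 6.00000e-03 -9.60000e-01 -2.79000e-01  6.78970e+02]
 [-1.00000e+00 -6.00000e-03 -1.00000e-03  7.98410e+01]
 [-1.00000e-03  2.79000e-01 -9.60000e-01  3.83522e+02]
 [ 0.00000e+00  0.00000e+00  0.00000e+00  1.00000e+00]]
[[[749.0, 302.0, 131.0], [755.0, 238.0, 113.0], [754.0, 158.0, 115.0], [788.0, 79.0, -3.0], [729.0, 28.0, 208.0], [721.0, -7.0, 236.0], [716.0, -33.0, 256.0]], [[698.0, 332.0, 114.0], [700.0, 265.0, 87.0], [707.0, 199.0, -2.0], [708.0, 78.0, -1.0], [709.0, -43.0, -3.0], [709.0, -163.0, -3.0], [710.0, -283.0, -2.0]], [[485.0, 1227.0, -763.0], [615.0, 337.0, -3.0], [620.0, 198.0, 24.0], [619.0, 78.0, 18.0], [617.0, -51.0, -1.0], [617.0, -181.0, -3.0], [619.0, -309.0, -1.0]], [[171.0, 1311.0, -762.0], [175.0, 896.0, -759.0], [509.0, 216.0, -3.0], [517.0, 77.0, 12.0], [511.0, -62.0, -2.0], [517.0, -192.0, 10.0], [514.0, -339.0, -1.0]], [[635.0, 147.0, 326.0], [628.0, 132.0, 316.0], [593.0, 123.0, 270.0], [111.0, 72.0, -369.0], [595.0, 35.0, 271.0], [628.0, 27.0, 316.0], [637.0, 14.0, 327.0]]]
1.9833
```

View pics/w1.png

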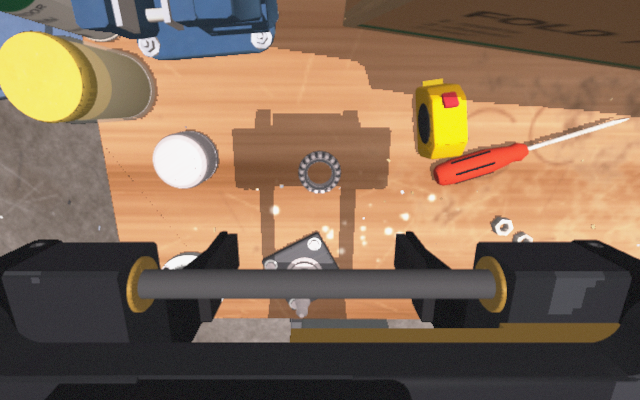

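The wrist view shows the bearing at (319,172), midway between the fingers. The dust cap is at (184,160), and the axle is partly hidden at (303,265).

```bash
cat >> h.py <<'E'
def circ(m,p,d,c,zlo,zhi,rmax,zt):
    """outline of things with height in zlo..zhi near c, cast onto plane zt, circle-fit"""
    w=cloud(m,d); mk=((w[...,2]>zlo)&(w[...,2]<zhi)&(np.hypot(w[...,0]-c[0],w[...,1]-c[1])<rmax)).astype(np.uint8)
    cs,_=cv2.findContours(mk,cv2.RETR_EXTERNAL,cv2.CHAIN_APPROX_NONE); k=max(cs,key=cv2.contourArea)[:,0]
    P=np.array([ray(m,u,v,zt)[:2] for u,v in k])
    for _ in range(3):
        A=np.c_[2*P,np.ones(len(P))]; s=np.linalg.lstsq(A,(P**2).sum(1),rcond=None)[0]
        r=np.sqrt(s[2]+s[0]**2+s[1]**2); e=np.abs(np.hypot(*(P-s[:2]).T)-r); P=P[e<=max(1.,2*np.median(e))]
    return s[:2].round(1),r.round(1),np.nanmedian(w[mk>0][:,2]).round(1),len(P)
E
python3 - <<'E'
from h import *
z=np.load('w1.npz'); m=env.camera_model('wrist')
print(circ(m,z['p'],z['d'],(603,79),10,22,35,16), circ(m,z['p'],z['d'],(622,230),38,52,50,40))
E
```

```text
(array([602.8,  73.9]), np.float64(23.1), np.float64(14.8), 98) (array([619.7, 226.2]), np.float64(28.7), np.float64(42.9), 149)
```

Run:
```python
from h import *
z=np.load('w1.npz'); m=env.camera_model('wrist'); print(m['cx'],m['cy'])
w=cloud(m,z['d'])
for v in (160,172,184): print([tuple(w[v,u].round(0)) for u in range(288,352,3)])
t=np.load('top.npz'); mt=env.camera_model('top'); print(mt['cx'],mt['cy'],circ(mt,t['p'],t['d'],(603,79),10,26,35,16))
cv2.imwrite('pics/c1.png',cv2.resize(z['p'][130:215,270:370,::-1],None,fx=6,fy=6,interpolation=0))
```

```text
316.19578099676943 198.8256996178907
[(np.float64(615.0), np.float64(112.0), np.float64(-1.0)), (np.float64(615.0), np.float64(108.0), np.float64(-2.0)), (np.float64(615.0), np.float64(105.0), np.float64(-2.0)), (np.float64(615.0), np.float64(101.0), np.float64(-3.0)), (np.float64(615.0), np.float64(97.0), np.float64(-2.0)), (np.float64(616.0), np.float64(94.0), np.float64(5.0)), (np.float64(618.0), np.float64(90.0), np.float64(15.0)), (np.float64(618.0), np.float64(86.0), np.float64(14.0)), (np.float64(618.0), np.float64(83.0), np.float64(16.0)), (np.float64(618.0), np.float64(79.0), np.float64(15.0)), (np.float64(618.0), np.float64(76.0), np.float64(18.0)), (np.float64(618.0), np.float64(72.0), np.float64(16.0)), (np.float64(618.0), np.float64(69.0), np.float64(16.0)), (np.float64(618.0), np.float64(65.0), np.float64(15.0)), (np.float64(618.0), np.float64(62.0), np.float64(14.0)), (np.float64(618.0), np.float64(58.0), np.float64(15.0)), (np.float64(616.0), np.float64(54.0), np.float64(3.0)), (np.float64(615.0), np.float64(50.0), np.float64(-3.0)), (np.float64(615.0), np.float64(46.
[... 2108 characters left out ...]
oat64(72.0), np.float64(4.0)), (np.float64(588.0), np.float64(68.0), np.float64(8.0)), (np.float64(589.0), np.float64(65.0), np.float64(15.0)), (np.float64(589.0), np.float64(61.0), np.float64(15.0)), (np.float64(589.0), np.float64(58.0), np.float64(15.0)), (np.float64(589.0), np.float64(54.0), np.float64(12.0)), (np.float64(585.0), np.float64(49.0), np.float64(-3.0)), (np.float64(585.0), np.float64(45.0), np.float64(-2.0)), (np.float64(585.0), np.float64(42.0), np.float64(-2.0)), (np.float64(586.0), np.float64(38.0), np.float64(-1.0)), (np.float64(585.0), np.float64(34.0), np.float64(-3.0))]
326.9895438536641 199.99959700729937 (array([603.2,  77.1]), np.float64(23.0), np.float64(15.0), 36)
```

View pics/c1.png

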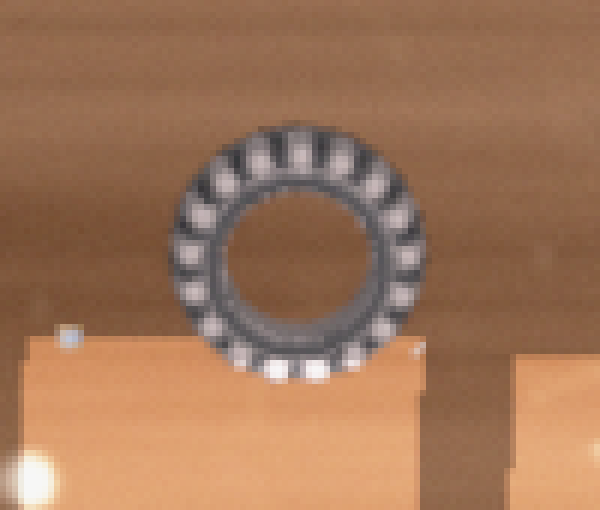

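The crop shows the bearing ring centred near wrist pixel (319.7,172), a few mm to the −y side of the tool. I'm descending to grip it.

>>> play_rows --steps '[{"ax": 0, "ay": 0, "az": 0, "x": 0, "y": -0.022, "z": -0.4, "fingers": 0}, {"ax": 0, "ay": 0, "az": 0, "x": 0, "y": -0.022, "z": -0.4, "fingers": 0}, {"ax": 0, "ay": 0, "az": 0, "x": 0, "y": -0.022, "z": -0.8, "fingers": 0}, {"ax": 0, "ay": 0, "az": 0, "x": 0, "y": -0.022, "z": -0.8, "fingers": 0}, {"ax": 0, "ay": 0, "az": 0, "x": 0, "y": -0.022, "z": -0.92, "fingers": 0}, {"ax": 0, "ay": 0, "az": 0, "x": 0, "y": -0.022, "z": -0.93, "fingers": 0}, {"ax": 0, "ay": 0, "az": 0, "x": 0, "y": -0.022, "z": -0.93, "fingers": 0.2}, {"ax": 0, "ay": 0, "az": 0, "x": 0, "y": -0.022, "z": -0.93, "fingers": 0.3}]'

```text
t: 2.65
position: [603.1, 72.1, 7.5]
eef_rot: [3.141, -0.002, 0.001]
wrist_force: [0.2, -0.0, 0.8]
grip_width: 0.922
grip_force: 0.0
```

>>> play_rows --newtons 30 --steps '[{"ax": 0, "ay": 0, "az": 0, "x": 0, "y": 0, "z": 0, "fingers": 0.6}, {"ax": 0, "ay": 0, "az": 0, "x": 0, "y": 0, "z": 0, "fingers": 0.6}, {"ax": 0, "ay": 0, "az": 0, "x": 0, "y": 0, "z": 0, "fingers": 0.6}, {"ax": 0, "ay": 0, "az": 0, "x": 0, "y": 0, "z": 0, "fingers": 0.6}, {"ax": 0, "ay": 0, "az": 0, "x": 0, "y": 0, "z": 0, "fingers": 0.6}]'

```text
t: 3.07
position: [602.5, 73.1, 6.3]
eef_rot: [3.142, -0.001, 0.002]
wrist_force: [-1.3, -0.1, -1.0]
grip_width: 0.558
grip_force: 0.0
```

>>> play_rows --newtons 30 --steps '[{"ax": 0, "ay": 0, "az": 0, "x": 0, "y": 0, "z": 0, "fingers": 0.8}, {"ax": 0, "ay": 0, "az": 0, "x": 0, "y": 0, "z": 0, "fingers": 0.8}, {"ax": 0, "ay": 0, "az": 0, "x": 0, "y": 0, "z": 0, "fingers": 0.8}, {"ax": 0, "ay": 0, "az": 0, "x": 0, "y": 0, "z": 0, "fingers": 0.8}]'

```text
t: 3.4
position: [601.9, 73.1, 5.4]
eef_rot: [-3.142, 0.0, 0.002]
wrist_force: [0.4, 0.0, -0.2]
grip_width: 0.258
grip_force: 0.0
```

Run:
```python
from h import *
s=env.read_state(); print(s['position'],s['grip_width'],s['grip_force'])
m,p,d=shot('wrist'); cv2.imwrite('pics/w2.png',cv2.resize(p[200:330,200:440,::-1],None,fx=3,fy=3))
print(ray(m,316,230,s['position'][2]))
```

```text
[601.90443038  73.08966601   5.44733965] 0.2581022480788492 0.0
[601.12009194  72.36451738   5.44733965]
```

View pics/w2.png

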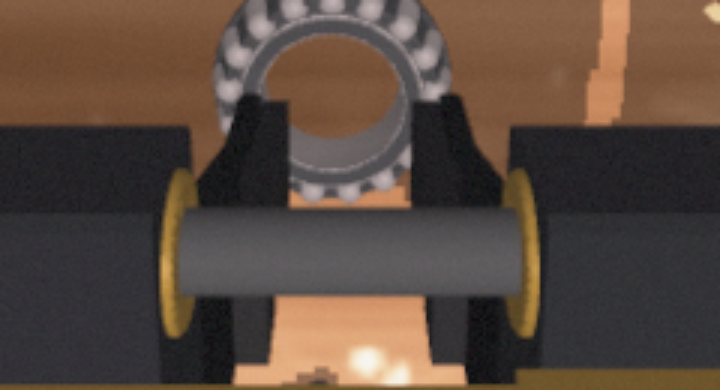

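The crop shows the bearing centred near (311,228) in wrist pixels. The fingers are closed in front of it or above it, so the grip missed. I'll measure where both are.

Run:
```python
from h import *
s=env.read_state(); print(s['position'],s['eef_rot'],s['joints'])
m,p,d=shot('wrist'); w=cloud(m,d)
print(ray(m,310.7,228,16), np.linalg.inv(np.array(m['camera_from_world'])).round(2)[:3,3])
for u in (275,290,300,311,322,335,350): print(u,[tuple(int(a) for a in np.nan_to_num(w[v,u])) for v in range(196,272,6)])
mt,pt,dt=shot('top'); wt=cloud(mt,dt)
cv2.imwrite('pics/t2.png',cv2.resize(pt[150:270,180:340,::-1],None,fx=5,fy=5))
```

```text
[601.87691735  73.09444261   5.40387316] [3.14157604e+00 2.40885884e-04 1.83778696e-03] [-9.14055908e-03  3.73837010e-01  1.71160774e+00 -2.21207358e-05
  1.05638860e+00  1.55982886e+00]
[606.65062505  75.60512106  16.        ] [678.17  72.33 198.41]
275 [(621, 99, -3), (617, 99, -1), (613, 99, -2), (614, 97, 11), (609, 98, 10), (606, 97, 13), (603, 97, 15), (599, 97, 14), (594, 98, 13), (613, 91, 60), (613, 90, 67), (613, 90, 72), (613, 89, 79)]
290 [(623, 88, 3), (622, 88, 12), (619, 88, 14), (615, 88, 15), (611, 88, 15), (600, 89, -2), (596, 89, -2), (611, 86, 43), (611, 85, 50), (611, 84, 57), (612, 84, 65), (611, 83, 70), (611, 83, 75)]
300 [(625, 82, 10), (623, 81, 15), (619, 82, 15), (609, 82, -1), (605, 83, -1), (600, 83, -2), (596, 83, -2), (591, 83, -3), (590, 83, 2), (589, 82, 10), (587, 82, 15), (583, 82, 14), (569, 83, -2)]
311 [(626, 75, 13), (623, 75, 15), (619, 75, 15), (609, 75, -1), (605, 75, 0), (601, 75, -1), (596, 75, -2), (592, 75, -1), (588, 75, -1), (587, 75, 7), (587, 75, 15), (582, 75, 13), (569, 75, -1)]
322 [(625, 68, 10), (623, 68, 15), (619, 68, 15), (609, 68, -2), (605, 68, -1), (600, 68, -2), (596, 68, -1), (592, 68, -1), (589, 68, 1), (589, 68, 11), (587, 68, 15), (582, 68, 13), (569, 68, -1)]
335 [(623, 60, 2), (621, 60, 9), (619, 60, 15), (614, 60, 13), (611, 60, 15), (607, 60, 15), (604, 60, 15), (600, 60, 16), (595, 60, 15), (601, 61, 36), (598, 61, 37), (595, 61, 38), (569, 58, -2)]
350 [(622, 50, -1), (617, 50, -2), (613, 49, -1), (609, 49, -2), (605, 49, -2), (605, 50, 8), (612, 53, 37), (613, 54, 47), (613, 55, 54), (613, 56, 61), (611, 56, 64), (612, 57, 71), (611, 57, 75)]
```

View pics/t2.png

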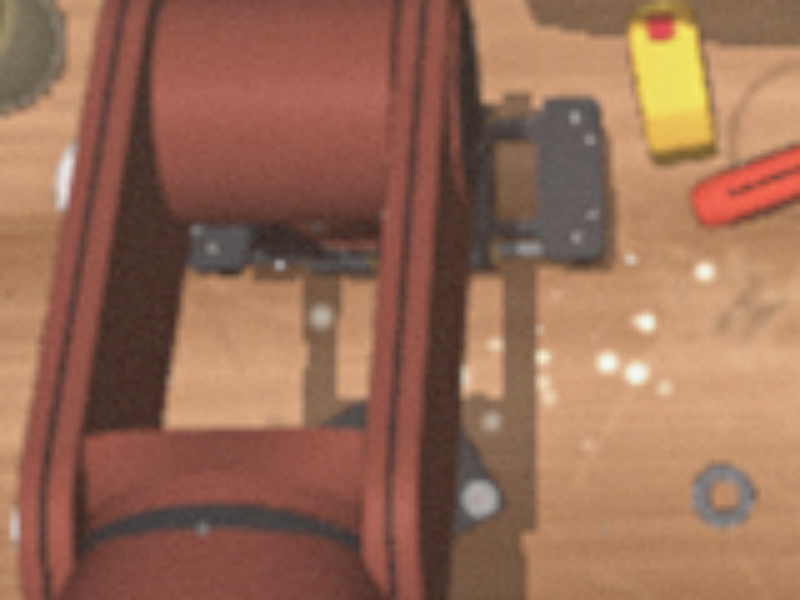

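The depth data puts the fingertips at z≈36 while the reported TCP is 5. The bearing is untouched at about (604,75). I'll open, then lower in small guarded steps.

>>> play_rows --steps '[{"ax": 0, "ay": 0, "az": 0, "x": 0, "y": 0, "z": 0, "fingers": 0.1}, {"ax": 0, "ay": 0, "az": 0, "x": 0, "y": 0, "z": 0, "fingers": 0.1}, {"ax": 0, "ay": 0, "az": 0, "x": 0, "y": 0, "z": 0, "fingers": 0.1}, {"ax": 0, "ay": 0, "az": 0, "x": 0, "y": 0, "z": 0, "fingers": 0.1}, {"ax": 0, "ay": 0, "az": 0, "x": 0, "y": 0, "z": 0, "fingers": 0.1}, {"ax": 0, "ay": 0, "az": 0, "x": 0, "y": 0, "z": 0, "fingers": 0.1}, {"ax": 0, "ay": 0, "az": 0, "x": 0, "y": 0, "z": 0, "fingers": 0.1}]'

```text
t: 4.13
position: [602.0, 73.0, 5.5]
eef_rot: [-3.142, -0.0, 0.002]
wrist_force: [-0.6, -0.4, 0.1]
grip_width: 0.658
grip_force: 0.0
```

>>> play_rows --steps '[{"ax": 0, "ay": 0, "az": 0, "x": 0, "y": 0, "z": -0.01, "fingers": 0.1}, {"ax": 0, "ay": 0, "az": 0, "x": 0, "y": 0, "z": -0.02, "fingers": 0.1}, {"ax": 0, "ay": 0, "az": 0, "x": 0, "y": 0, "z": -0.03, "fingers": 0.1}]'

```text
t: 4.38
position: [601.9, 73.0, -0.7]
eef_rot: [3.142, 0.0, 0.002]
wrist_force: [-0.3, 0.1, -0.4]
grip_width: 0.861
grip_force: 0.0
```

Run:
```python
from h import *
s=env.read_state(); print(s['position'],s['wrist_force'],s['grip_width'])
m,p,d=shot('wrist'); w=cloud(m,d)
cv2.imwrite('pics/w3.png',p[180:,:,::-1])
for u in (200,215,225,235,245,255,380,390,400,410,420,435): print(u,[tuple(int(a) for a in np.nan_to_num(w[v,u])) for v in range(220,330,7)])
```

```text
[601.88785852  73.02542777  -0.72939713] [-0.28660749  0.1109556  -0.3968272 ] 0.8607261602119863
200 [(607, 147, -2), (602, 148, -2), (597, 148, -1), (592, 149, -2), (587, 149, -2), (582, 149, -1), (577, 150, -2), (635, 104, 113), (634, 103, 115), (633, 102, 118), (631, 102, 118), (628, 103, 116), (609, 114, 92), (607, 113, 93), (604, 114, 93), (601, 114, 93)]
215 [(607, 138, -3), (602, 138, -1), (597, 138, -2), (592, 138, -1), (587, 139, -1), (613, 118, 60), (613, 116, 67), (634, 100, 113), (634, 99, 116), (633, 99, 117), (630, 99, 117), (628, 99, 117), (600, 113, 79), (597, 113, 79), (0, 0, 0), (0, 0, 0)]
225 [(607, 131, -2), (602, 131, -1), (597, 132, -2), (613, 117, 44), (613, 115, 52), (611, 114, 57), (611, 112, 64), (634, 97, 112), (633, 96, 115), (633, 96, 117), (630, 96, 116), (628, 97, 116), (600, 109, 78), (597, 109, 79), (594, 109, 80), (526, 137, -3)]
235 [(607, 124, -1), (602, 125, -2), (613, 115, 35), (611, 113, 41), (611, 112, 49), (611, 110, 57), (608, 110, 57), (635, 94, 113), (634, 94, 115), (632, 93, 117), (631, 93, 117), (628, 94, 117), (544, 129, -1), (539, 129,
[... 1352 characters left out ...]
0, -1), (592, 9, -2), (613, 27, 52), (613, 29, 59), (612, 30, 65), (634, 46, 112), (634, 47, 116), (633, 47, 117), (631, 47, 117), (628, 46, 116), (600, 33, 78), (597, 33, 78), (593, 33, 78), (526, 4, -3)]
420 [(607, 4, -2), (602, 4, -2), (597, 4, -1), (592, 3, -1), (588, 3, -1), (612, 24, 59), (613, 27, 67), (635, 43, 113), (633, 43, 114), (633, 44, 117), (630, 44, 116), (628, 43, 116), (600, 29, 78), (598, 29, 80), (595, 29, 81), (593, 30, 82)]
435 [(607, -4, -1), (602, -5, -1), (597, -6, -3), (592, -6, -2), (588, -6, -1), (582, -7, -2), (577, -7, -1), (634, 39, 112), (634, 40, 115), (633, 40, 116), (631, 40, 117), (628, 39, 116), (610, 29, 92), (608, 29, 94), (605, 29, 95), (603, 29, 95)]
```

View pics/w3.png

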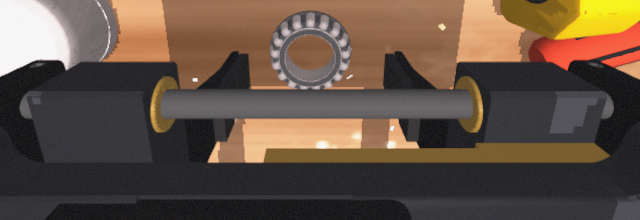

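This view shows the bearing between the open fingers, centred near (311,232) full-frame, with both tips well above it. I'm shifting 2 mm, going down 20 mm and rechecking.

>>> play_rows --steps '[{"ax": 0, "ay": 0, "az": 0, "x": 0.01, "y": 0.01, "z": -0.03, "fingers": 0}, {"ax": 0, "ay": 0, "az": 0, "x": 0.01, "y": 0.01, "z": -0.06, "fingers": 0}, {"ax": 0, "ay": 0, "az": 0, "x": 0.01, "y": 0.01, "z": -0.09, "fingers": 0}, {"ax": 0, "ay": 0, "az": 0, "x": 0.01, "y": 0.01, "z": -0.1, "fingers": 0}, {"ax": 0, "ay": 0, "az": 0, "x": 0.01, "y": 0.01, "z": -0.1, "fingers": 0}]'

```text
t: 4.85
position: [602.9, 75.0, -21.9]
eef_rot: [-3.142, 0.002, 0.002]
wrist_force: [-0.5, -0.2, -0.0]
grip_width: 0.995
grip_force: 0.0
```

Run:
```python
from h import *
s=env.read_state(); print(s['position'],s['wrist_force'],s['grip_width'])
m,p,d=shot('wrist'); w=cloud(m,d)
for u in (60,100,140,215,225,230,235,240,245,311,385,390,395,400,540): print(u,[(v,)+tuple(int(a) for a in np.nan_to_num(w[v,u])) for v in range(208,345,8)])
```

```text
[602.86882636  75.04723649 -21.85578152] [-0.45742868 -0.16875252 -0.01536975] 0.9953573604918546
60 [(208, 631, 200, 22), (216, 627, 199, 24), (224, 624, 198, 26), (232, 620, 198, 26), (240, 639, 153, 80), (248, 640, 146, 88), (256, 640, 143, 93), (264, 640, 140, 97), (272, 640, 136, 102), (280, 639, 136, 102), (288, 636, 136, 102), (296, 634, 137, 102), (304, 632, 137, 102), (312, 630, 137, 103), (320, 628, 138, 103), (328, 624, 140, 101), (336, 622, 139, 102), (344, 628, 131, 111)]
100 [(208, 623, 197, -2), (216, 618, 198, -2), (224, 613, 199, -1), (232, 608, 200, -1), (240, 603, 201, -1), (248, 640, 135, 88), (256, 640, 131, 93), (264, 640, 129, 98), (272, 641, 126, 102), (280, 638, 127, 102), (288, 636, 127, 102), (296, 634, 127, 101), (304, 632, 127, 103), (312, 629, 128, 102), (320, 627, 129, 102), (328, 624, 129, 102), (336, 622, 129, 102), (344, 628, 121, 112)]
140 [(208, 623, 175, -2), (216, 618, 175, -2), (224, 613, 176, -1), (232, 608, 177, -2), (240, 603, 178, -2), (248, 640, 124, 88), (256, 640, 122, 92), (264, 638, 121, 94), (272, 636, 121, 94), (280, 634, 121, 95), (2
[... 3954 characters left out ...]
24, 613, 25, -2), (232, 608, 25, -2), (240, 612, 30, 18), (248, 608, 30, 19), (256, 605, 30, 21), (264, 600, 30, 21), (272, 636, 51, 93), (280, 635, 52, 96), (288, 633, 52, 97), (296, 630, 51, 96), (304, 560, 21, -1), (312, 554, 21, -2), (320, 547, 20, -2), (328, 627, 53, 104), (336, 627, 54, 107), (344, 629, 55, 112)]
540 [(208, 629, -41, 14), (216, 624, -41, 14), (224, 614, -55, -1), (232, 609, -56, -2), (240, 603, -57, -2), (248, 641, 10, 88), (256, 641, 14, 93), (264, 640, 16, 97), (272, 640, 19, 101), (280, 639, 19, 102), (288, 637, 20, 103), (296, 634, 19, 102), (304, 632, 18, 102), (312, 631, 19, 103), (320, 628, 18, 103), (328, 627, 19, 105), (336, 627, 21, 108), (344, 629, 24, 112)]
```

The fingers and body both sit about 31 mm above where the reported TCP implies. From here I'll use true tip = reported z + 31. Lowering 6 mm and gripping.

>>> play_rows --newtons 25 --steps '[{"ax": 0, "ay": 0, "az": 0, "x": 0.005, "y": 0.01, "z": -0.02, "fingers": 0.2}, {"ax": 0, "ay": 0, "az": 0, "x": 0.005, "y": 0.01, "z": -0.03, "fingers": 0.3}, {"ax": 0, "ay": 0, "az": 0, "x": 0.005, "y": 0.01, "z": -0.03, "fingers": 0.5}, {"ax": 0, "ay": 0, "az": 0, "x": 0.005, "y": 0.01, "z": -0.03, "fingers": 0.6}, {"ax": 0, "ay": 0, "az": 0, "x": 0.005, "y": 0.01, "z": -0.03, "fingers": 0.6}, {"ax": 0, "ay": 0, "az": 0, "x": 0.005, "y": 0.01, "z": -0.03, "fingers": 0.6}, {"ax": 0, "ay": 0, "az": 0, "x": 0.005, "y": 0.01, "z": -0.03, "fingers": 0.6}, {"ax": 0, "ay": 0, "az": 0, "x": 0.005, "y": 0.01, "z": -0.03, "fingers": 0.6}]'

```text
t: 5.57
position: [605.1, 77.0, -26.2]
eef_rot: [3.142, -0.0, 0.002]
wrist_force: [0.9, -0.0, 0.7]
grip_width: 0.583
grip_force: 25.0
```

>>> play_rows --steps '[{"ax": 0, "ay": 0, "az": 0, "x": 0, "y": 0, "z": 0.3, "fingers": 0.6}, {"ax": 0, "ay": 0, "az": 0, "x": 0, "y": 0, "z": 0.6, "fingers": 0.6}, {"ax": 0, "ay": 0, "az": 0, "x": 0, "y": 0, "z": 0.8, "fingers": 0.6}, {"ax": 0, "ay": 0, "az": 0, "x": -0.2, "y": 0.02, "z": 0.9, "fingers": 0.6}, {"ax": 0, "ay": 0, "az": 0, "x": -0.4, "y": 0.04, "z": 0.9, "fingers": 0.6}, {"ax": 0, "ay": 0, "az": 0, "x": -0.6, "y": 0.06, "z": 0.9, "fingers": 0.6}, {"ax": 0, "ay": 0, "az": 0, "x": -0.8, "y": 0.085, "z": 0.9, "fingers": 0.6}, {"ax": 0, "ay": 0, "az": 0, "x": -0.97, "y": 0.085, "z": 0.9, "fingers": 0.6}, {"ax": 0, "ay": 0, "az": 0, "x": -0.97, "y": 0.085, "z": 0.9, "fingers": 0.6}, {"ax": 0, "ay": 0, "az": 0, "x": -0.97, "y": 0.085, "z": 0.9, "fingers": 0.6}]'

```text
t: 6.4
position: [408.3, 94.3, 153.0]
eef_rot: [-3.142, 0.0, 0.003]
wrist_force: [0.5, 1.0, -0.1]
grip_width: 0.578
grip_force: 25.0
```

Run:
```python
from h import *
s=env.read_state(); print(s['position'],s['grip_force'],s['grip_width'])
m,p,d=shot('wrist'); w=cloud(m,d); np.savez('w4.npz',p=p,d=d,T=m['camera_from_world'])
cv2.imwrite('pics/w4.png',p[:,:,::-1])
q=w[(w[...,2]>85)&(w[...,2]<103)&(np.hypot(w[...,0]-470,w[...,1]-94)<25)]; print(len(q),q.mean(0),q.max(0))
q=w[(w[...,2]>45)&(w[...,2]<70)&(np.hypot(w[...,0]-470,w[...,1]-94)<25)]; print(len(q),q.mean(0))
```

```text
[408.33545261  94.34624325 153.0270995 ] 24.999667407682864 0.578179555865628
207 [469.37749306  94.44799187  94.4844873 ] [475.34780641 100.09443739  99.00350432]
238 [471.81703998  94.00624548  48.23832936]
```

View pics/w4.png

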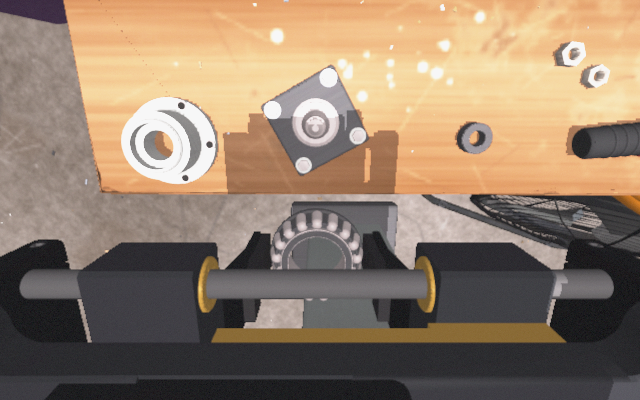

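The view shows the axle at (316,122), hub at (160,143), collar at (475,137) and the held bearing near (317,252), level between the fingers.

```bash
cat >> h.py <<'E'
def fitc(P):
    for _ in range(4):
        A=np.c_[2*P,np.ones(len(P))]; s=np.linalg.lstsq(A,(P**2).sum(1),rcond=None)[0]
        r=np.sqrt(s[2]+s[0]**2+s[1]**2); e=np.abs(np.hypot(*(P-s[:2]).T)-r); P=P[e<=max(.7,2*np.median(e))]
    return s[:2].round(1),r.round(1),len(P)
E
python3 - <<'E'
from h import *
f=np.load('w4.npz'); m=env.camera_model('wrist'); m['camera_from_world']=f['T']; w=cloud(m,f['d'])
q=w[215:268,270:366]; k=(q[...,2]>150)&(q[...,2]<230)&(np.abs(q[...,0]-408)<45)
print(np.histogram(q[k][:,2],bins=range(160,230,4)))
# top rim far edge & heights
for u in (290,305,317,330,345): print(u,[(v,)+tuple(int(a) for a in np.nan_to_num(w[v,u])) for v in range(206,268,5)])
# hub
for c,lo,hi,R,zt in (((450,245),40,60,60,45),((455,-70),8,22,30,14)): print(circ(m,f['p'],f['d'],c,lo,hi,R,zt))
for lo,hi in((88,103),(60,84),):
    k=(w[...,2]>lo)&(w[...,2]<hi)&(np.hypot(w[...,0]-470,w[...,1]-94)<25); P=w[k]; print((P.max(0)+P.min(0))/2,P.max(0)-P.min(0))
E
```

```text
(array([   0,    0,    0,    0,   12,  244,  406,  527, 2009,   52,    0,
          0,    0,    0,    0,    0,    0]), array([160, 164, 168, 172, 176, 180, 184, 188, 192, 196, 200, 204, 208,
       212, 216, 220, 224, 228]))
290 [(206, 134, 188, -765), (211, 117, 188, -759), (216, 427, 107, 182), (221, 426, 107, 186), (226, 424, 107, 190), (231, 423, 107, 193), (236, 421, 106, 195), (241, 418, 106, 195), (246, 0, 0, 0), (251, 413, 107, 195), (256, 404, 108, 183), (261, 402, 107, 186), (266, 401, 107, 190)]
305 [(206, 166, 130, -665), (211, 430, 99, 184), (216, 429, 99, 187), (221, 428, 99, 192), (226, 426, 99, 194), (231, 423, 99, 194), (236, 421, 99, 196), (241, 41, 131, -661), (246, 22, 131, -661), (251, 3, 131, -661), (256, -16, 131, -665), (261, -33, 131, -661), (266, -53, 131, -662)]
317 [(206, 165, 90, -667), (211, 431, 93, 186), (216, 430, 93, 189), (221, 428, 93, 192), (226, 426, 93, 195), (231, 424, 93, 195), (236, 421, 93, 195), (241, 110, 90, -504), (246, 111, 90, -469), (251, 110, 90, -439), (256, 111, 90, -407), (261, 108, 90, -384), (266, 110, 90, -354)]
330 [(206, 166, 47, -664), (211, 430, 86, 183), (216, 429, 86, 187), (221, 428, 86, 193), (226, 426, 86, 194), (231, 423, 86, 194), (236, 421, 86, 194), (241, 110, 52, -505), (246, 108, 54, -474), (251, 110, 55, -439), (256, 111, 56, -407), (261, 110, 57, -380), (266, 111, 59, -353)]
345 [(206, 167, -2, -661), (211, 149, -3, -664), (216, 132, -3, -661), (221, 425, 77, 183), (226, 424, 78, 189), (231, 423, 78, 194), (236, 420, 78, 193), (241, 418, 78, 194), (246, 415, 78, 194), (251, 412, 78, 194), (256, 410, 78, 196), (261, 406, 78, 194), (266, 403, 78, 194)]
(array([449.4, 243.5]), np.float64(31.9), np.float64(45.0), 190)
(array([454.4, -70.9]), np.float64(16.1), np.float64(13.5), 89)
[469.20983416  94.21506106  93.61538941] [12.27594448 11.75875266 10.77622982]
[469.2180907   94.25991278  71.75211844] [16.84363786 15.94976914 22.54034807]
```

Run:
```python
from h import *
f=np.load('w4.npz'); m=env.camera_model('wrist'); m['camera_from_world']=f['T']; w=cloud(m,f['d'])
h=w[...,2]
P=[];Q=[]
for u in range(295,341):   # far bore edge, scanning up from the hole
    c=[v for v in range(255,215,-1) if h[v,u]>192]
    if c and h[254,u]<100: P.append(ray(m,u,c[0]+.5,195)[:2])
for u in range(275,361):  # outer far edge, underside of bevel ~186..
    c=[v for v in range(200,262) if h[v,u]>150]
    if c and c[0]<235: Q.append(ray(m,u,c[0]-.5,186)[:2])
print(fitc(np.array(P)),fitc(np.array(Q)))
```

```text
(array([406.1,  93.3]), np.float64(14.8), 46) (array([408.5,  93.4]), np.float64(25.0), 84)
```

>>> play_rows --steps '[{"ax": 0, "ay": 0, "az": 0, "x": 0.2, "y": 0.005, "z": 0, "fingers": 0.6}, {"ax": 0, "ay": 0, "az": 0, "x": 0.313, "y": 0.005, "z": 0, "fingers": 0.6}, {"ax": 0, "ay": 0, "az": 0, "x": 0.313, "y": 0.005, "z": 0, "fingers": 0.6}, {"ax": 0, "ay": 0, "az": 0, "x": 0.313, "y": 0.005, "z": -0.2, "fingers": 0.6}, {"ax": 0, "ay": 0, "az": 0, "x": 0.313, "y": 0.005, "z": -0.3, "fingers": 0.6}, {"ax": 0, "ay": 0, "az": 0, "x": 0.313, "y": 0.005, "z": -0.4, "fingers": 0.6}, {"ax": 0, "ay": 0, "az": 0, "x": 0.313, "y": 0.005, "z": -0.45, "fingers": 0.6}]'

```text
t: 7.03
position: [472.5, 94.7, 60.4]
eef_rot: [3.141, 0.004, 0.001]
wrist_force: [-0.9, -0.1, -1.7]
grip_width: 0.586
grip_force: 25.0
```

>>> play_rows --steps '[{"ax": 0, "ay": 0, "az": 0, "x": 0, "y": 0, "z": -0.05, "fingers": 0.6}, {"ax": 0, "ay": 0, "az": 0, "x": 0, "y": 0, "z": -0.1, "fingers": 0.6}]'

```text
t: 7.2
position: [474.7, 94.9, 43.3]
eef_rot: [-3.142, -0.001, 0.001]
wrist_force: [0.2, -0.4, -0.8]
grip_width: 0.584
grip_force: 25.0
```

>>> play_rows --steps '[{"ax": 0, "ay": 0, "az": 0, "x": -0.015, "y": 0, "z": 0, "fingers": 0.6}, {"ax": 0, "ay": 0, "az": 0, "x": -0.015, "y": 0, "z": 0, "fingers": 0.6}, {"ax": 0, "ay": 0, "az": 0, "x": -0.015, "y": 0, "z": 0, "fingers": 0.6}]'

```text
t: 7.45
position: [471.3, 95.1, 44.5]
eef_rot: [-3.142, -0.002, 0.002]
wrist_force: [-0.7, -0.0, -1.7]
grip_width: 0.586
grip_force: 25.0
```

Run:
```python
from h import *
s=env.read_state(); print(s['position'],s['wrist_force'])
m,p,d=shot('wrist'); w=cloud(m,d);h=w[...,2]
cv2.imwrite('pics/w5.png',cv2.resize(p[190:290,240:400,::-1],None,fx=5,fy=5))
```

```text
[471.32151395  95.10110419  44.46706561] [-0.65978696 -0.00828202 -1.66008346]
```

View pics/w5.png

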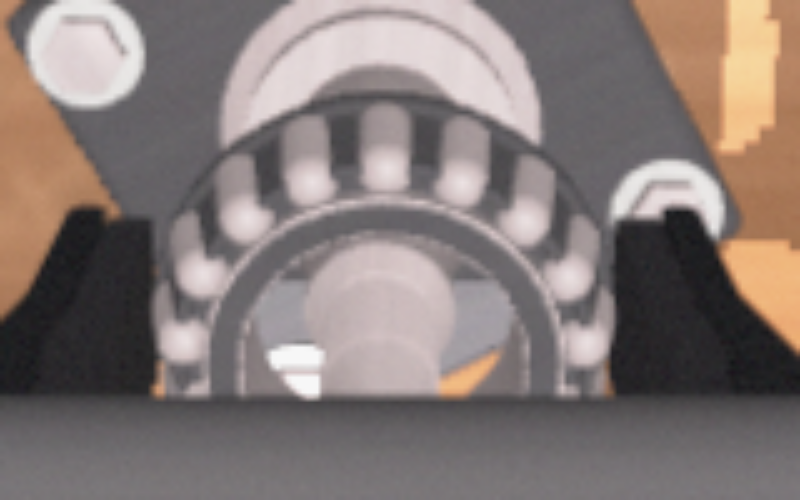

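The crop shows the spindle inside the bore, centred laterally (382 against 384). I'm lowering it.

>>> play_rows --steps '[{"ax": 0, "ay": 0, "az": 0, "x": 0, "y": 0, "z": -0.06, "fingers": 0.6}, {"ax": 0, "ay": 0, "az": 0, "x": 0, "y": 0, "z": -0.11, "fingers": 0.6}, {"ax": 0, "ay": 0, "az": 0, "x": 0, "y": 0, "z": -0.16, "fingers": 0.6}, {"ax": 0, "ay": 0, "az": 0, "x": 0, "y": 0, "z": -0.16, "fingers": 0.6}]'

```text
t: 7.83
position: [469.5, 95.0, 9.8]
eef_rot: [3.142, 0.002, 0.002]
wrist_force: [1.9, -0.1, -2.6]
grip_width: 0.584
grip_force: 25.0
```

>>> play_rows --steps '[{"ax": 0, "ay": 0, "az": 0, "x": 0, "y": 0, "z": -0.03, "fingers": 0.6}, {"ax": 0, "ay": 0, "az": 0, "x": 0, "y": 0, "z": -0.05, "fingers": 0.6}, {"ax": 0, "ay": 0, "az": 0, "x": 0, "y": 0, "z": -0.07, "fingers": 0.6}, {"ax": 0, "ay": 0, "az": 0, "x": 0, "y": 0, "z": -0.08, "fingers": 0.6}, {"ax": 0, "ay": 0, "az": 0, "x": 0, "y": 0, "z": -0.08, "fingers": 0.6}]'

```text
t: 8.25
position: [470.0, 95.0, -5.0]
eef_rot: [3.142, 0.001, 0.002]
wrist_force: [0.2, -0.3, -0.6]
grip_width: 0.584
grip_force: 25.0
```

>>> play_rows --steps '[{"ax": 0, "ay": 0, "az": 0, "x": 0, "y": 0, "z": -0.01, "fingers": 0.6}, {"ax": 0, "ay": 0, "az": 0, "x": 0, "y": 0, "z": -0.01, "fingers": 0.6}, {"ax": 0, "ay": 0, "az": 0, "x": 0, "y": 0, "z": -0.01, "fingers": 0.2}, {"ax": 0, "ay": 0, "az": 0, "x": 0, "y": 0, "z": -0.01, "fingers": 0.1}, {"ax": 0, "ay": 0, "az": 0, "x": 0, "y": 0, "z": -0.01, "fingers": 0.1}, {"ax": 0, "ay": 0, "az": 0, "x": 0, "y": 0, "z": -0.01, "fingers": 0.1}]'

```text
t: 8.75
position: [470.8, 95.1, -6.2]
eef_rot: [-3.142, -0.0, 0.002]
wrist_force: [0.0, 0.7, -0.5]
grip_width: 0.803
grip_force: 0.0
```

>>> play_rows --steps '[{"ax": 0, "ay": 0, "az": 0, "x": 0, "y": 0, "z": 0.2, "fingers": 0}, {"ax": 0, "ay": 0, "az": 0, "x": 0, "y": 0, "z": 0.4, "fingers": 0}, {"ax": 0, "ay": 0, "az": 0, "x": 0, "y": 0, "z": 0.6, "fingers": 0}, {"ax": 0, "ay": 0, "az": 0, "x": -0.2, "y": 0.2, "z": 0.7, "fingers": 0}, {"ax": 0, "ay": 0, "az": 0, "x": -0.35, "y": 0.35, "z": 0.7, "fingers": 0}, {"ax": 0, "ay": 0, "az": 0, "x": -0.35, "y": 0.4, "z": 0.7, "fingers": 0}, {"ax": 0, "ay": 0, "az": 0, "x": -0.35, "y": 0.4, "z": 0.7, "fingers": 0}]'

```text
t: 9.33
position: [398.7, 178.2, 134.6]
eef_rot: [-3.139, -0.001, 0.005]
wrist_force: [0.8, -0.3, 0.1]
grip_width: 1.0
grip_force: 0.0
```

Run:
```python
from h import *
s=env.read_state(); print(s['position'],s['grip_width'])
m,p,d=shot('wrist'); w=cloud(m,d); np.savez('w6.npz',p=p,d=d,T=m['camera_from_world'])
cv2.imwrite('pics/w6.png',p[:,:,::-1])
k=(np.hypot(w[...,0]-469,w[...,1]-94)<28)&(np.hypot(w[...,0]-469,w[...,1]-94)>15); print(np.histogram(w[k][:,2],bins=range(10,60,3)))
for q in (-1,1): 
    kk=k&(w[...,2]>25)&(w[...,2]<45)&((w[...,1]-94)*q>8); print(np.median(w[kk][:,2]))
print(circ(m,p,d,(469,94),31,42,30,36))
print(circ(m,p,d,(449,244),40,60,60,45))
kk=(w[...,2]>84)&(w[...,2]<103)&(np.hypot(w[...,0]-470,w[...,1]-94)<25); P=w[kk]; print((P.max(0)+P.min(0))/2)
```

```text
[398.65056478 178.23685361 134.59780633] 0.9998700655162588
(array([288,  17,   1,  12, 134, 109, 106, 306, 827,  15,   0,   0,   0,
         0,   0,   0]), array([10, 13, 16, 19, 22, 25, 28, 31, 34, 37, 40, 43, 46, 49, 52, 55, 58]))
34.82949609553117
34.22326016211423
(array([468.6,  96.2]), np.float64(21.8), np.float64(35.0), 158)
(array([449.4, 244.2]), np.float64(31.6), np.float64(45.0), 207)
[469.22482431  94.55373942  91.72309634]
```

>>> play_rows --steps '[{"ax": 0, "ay": 0, "az": 0, "x": 0.25, "y": 0.33, "z": 0, "fingers": 0}, {"ax": 0, "ay": 0, "az": 0, "x": 0.25, "y": 0.33, "z": 0, "fingers": 0}, {"ax": 0, "ay": 0, "az": 0, "x": 0.25, "y": 0.33, "z": -0.1, "fingers": 0}, {"ax": 0, "ay": 0, "az": 0, "x": 0.25, "y": 0.33, "z": -0.1, "fingers": 0}, {"ax": 0, "ay": 0, "az": 0, "x": 0.25, "y": 0.33, "z": -0.1, "fingers": 0}]'

```text
t: 9.8
position: [449.4, 239.9, 111.7]
eef_rot: [3.14, 0.004, 0.002]
wrist_force: [-0.1, -0.7, -0.1]
grip_width: 1.003
grip_force: 0.0
```

View pics/w6.png

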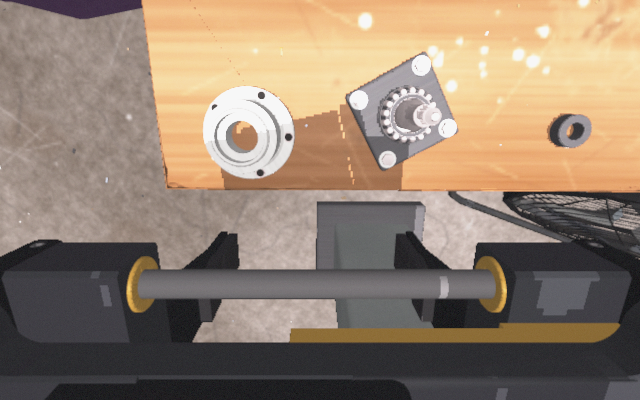

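The inner bearing is seated flat on the axle at (408,115), and the hub is at (247,132). I'm descending on the hub.

>>> play_rows --newtons 45 --steps '[{"ax": 0, "ay": 0, "az": 0, "x": 0, "y": 0.02, "z": -0.2, "fingers": 0}, {"ax": 0, "ay": 0, "az": 0, "x": 0, "y": 0.02, "z": -0.35, "fingers": 0}, {"ax": 0, "ay": 0, "az": 0, "x": 0, "y": 0.02, "z": -0.5, "fingers": 0}, {"ax": 0, "ay": 0, "az": 0, "x": 0, "y": 0.02, "z": -0.62, "fingers": 0}, {"ax": 0, "ay": 0, "az": 0, "x": 0, "y": 0.02, "z": -0.62, "fingers": 0}, {"ax": 0, "ay": 0, "az": 0, "x": 0, "y": 0.02, "z": -0.62, "fingers": 0.2}, {"ax": 0, "ay": 0, "az": 0, "x": 0, "y": 0.02, "z": -0.62, "fingers": 0.5}, {"ax": 0, "ay": 0, "az": 0, "x": 0, "y": 0.02, "z": -0.62, "fingers": 0.5}, {"ax": 0, "ay": 0, "az": 0, "x": 0, "y": 0.02, "z": -0.62, "fingers": 0.5}, {"ax": 0, "ay": 0, "az": 0, "x": 0, "y": 0.02, "z": -0.62, "fingers": 0.5}]'

```text
t: 10.63
position: [452.1, 245.6, -8.6]
eef_rot: [-3.14, -0.003, 0.002]
wrist_force: [-1.1, -1.5, 7.5]
grip_width: 0.716
grip_force: 44.8
```

>>> play_rows --steps '[{"ax": 0, "ay": 0, "az": 0, "x": 0, "y": 0, "z": 0, "fingers": 0.5}]'

```text
t: 10.72
position: [452.1, 245.6, -8.6]
eef_rot: [-3.141, -0.003, 0.002]
wrist_force: [-1.0, -1.3, 6.9]
grip_width: 0.718
grip_force: 44.8
```

>>> play_rows --steps '[{"ax": 0, "ay": 0, "az": 0, "x": 0, "y": 0, "z": 0.15, "fingers": 0.5}, {"ax": 0, "ay": 0, "az": 0, "x": 0, "y": 0, "z": 0.3, "fingers": 0.5}, {"ax": 0, "ay": 0, "az": 0, "x": 0, "y": 0, "z": 0.45, "fingers": 0.5}, {"ax": 0, "ay": 0, "az": 0, "x": -0.1, "y": -0.1, "z": 0.6, "fingers": 0.5}, {"ax": 0, "ay": 0, "az": 0, "x": -0.2, "y": -0.25, "z": 0.65, "fingers": 0.5}, {"ax": 0, "ay": 0, "az": 0, "x": -0.2, "y": -0.4, "z": 0.65, "fingers": 0.5}, {"ax": 0, "ay": 0, "az": 0, "x": -0.2, "y": -0.57, "z": 0.65, "fingers": 0.5}, {"ax": 0, "ay": 0, "az": 0, "x": -0.2, "y": -0.75, "z": 0.65, "fingers": 0.5}, {"ax": 0, "ay": 0, "az": 0, "x": -0.2, "y": -0.75, "z": 0.65, "fingers": 0.5}, {"ax": 0, "ay": 0, "az": 0, "x": -0.2, "y": -0.75, "z": 0.65, "fingers": 0.5}]'

```text
t: 11.55
position: [410.2, 93.5, 119.3]
eef_rot: [-3.142, 0.0, -0.002]
wrist_force: [-0.0, 0.3, -4.3]
grip_width: 0.717
grip_force: 44.8
```

>>> play_rows --steps '[{"ax": 0, "ay": 0, "az": 0, "x": 0, "y": 0, "z": 0, "fingers": 0.5}, {"ax": 0, "ay": 0, "az": 0, "x": 0, "y": 0, "z": 0, "fingers": 0.5}]'

```text
t: 11.72
position: [410.3, 95.8, 119.3]
eef_rot: [-3.141, 0.001, 0.003]
wrist_force: [-0.5, 0.4, -4.6]
grip_width: 0.714
grip_force: 44.8
```

Run:
```python
from h import *
s=env.read_state(); print(s['position'],s['wrist_force'],s['grip_width'])
m,p,d=shot('wrist'); w=cloud(m,d); np.savez('w7.npz',p=p,d=d,T=m['camera_from_world'])
cv2.imwrite('pics/w7.png',p[60:360,60:600,::-1])
for u in range(256,380,8): print(u,[(v,)+tuple(int(a) for a in np.nan_to_num(w[v,u])) for v in range(196,268,6)])
kk=(w[...,2]>84)&(w[...,2]<103)&(np.hypot(w[...,0]-470,w[...,1]-94)<25); P=w[kk]; print(len(P),(P.max(0)+P.min(0))/2)
```

```text
[410.25340617  95.84115096 119.32169726] [-0.46308849  0.41272061 -4.59769339] 0.7144367916742677
256 [(196, 397, 157, -3), (202, 433, 129, 137), (208, 430, 129, 138), (214, 426, 129, 137), (220, 422, 130, 137), (226, 419, 130, 138), (232, 415, 130, 138), (238, 419, 127, 155), (244, 418, 125, 161), (250, 420, 123, 172), (256, 417, 123, 172), (262, 414, 124, 172)]
264 [(196, 437, 124, 138), (202, 434, 124, 138), (208, 430, 124, 138), (214, 426, 125, 137), (220, 423, 125, 138), (226, 420, 124, 141), (232, 424, 121, 160), (238, 426, 119, 172), (244, 423, 119, 172), (250, 420, 119, 173), (256, 417, 120, 172), (262, 414, 120, 172)]
272 [(196, 437, 120, 137), (202, 434, 120, 138), (208, 430, 120, 139), (214, 428, 119, 142), (220, 429, 118, 155), (226, 431, 116, 168), (232, 430, 115, 173), (238, 426, 115, 172), (244, 423, 116, 172), (250, 421, 115, 175), (256, 419, 115, 177), (262, 416, 115, 177)]
280 [(196, 437, 115, 138), (202, 434, 115, 140), (208, 431, 115, 142), (214, 433, 113, 157), (220, 434, 112, 169), (226, 432, 111, 172), (232, 429, 112, 172), (238, 426, 112, 171), (244, 425, 111,
[... 2554 characters left out ...]
, 431, 74, 169), (232, 430, 74, 173), (238, 427, 74, 173), (244, 423, 74, 172), (250, 422, 74, 176), (256, 419, 74, 177), (262, 416, 74, 177)]
368 [(196, 437, 65, 137), (202, 434, 65, 138), (208, 430, 65, 138), (214, 427, 65, 138), (220, 424, 65, 140), (226, 420, 65, 141), (232, 426, 69, 164), (238, 427, 70, 173), (244, 423, 70, 173), (250, 420, 70, 172), (256, 417, 69, 172), (262, 413, 69, 171)]
376 [(196, 398, 33, -2), (202, 434, 60, 138), (208, 430, 60, 137), (214, 427, 60, 138), (220, 423, 60, 138), (226, 419, 60, 138), (232, 415, 59, 138), (238, 420, 63, 157), (244, 417, 63, 159), (250, 420, 66, 172), (256, 417, 66, 172), (262, 414, 66, 173)]
270 [469.21198303  94.33597248  91.57434265]
```

View pics/w7.png

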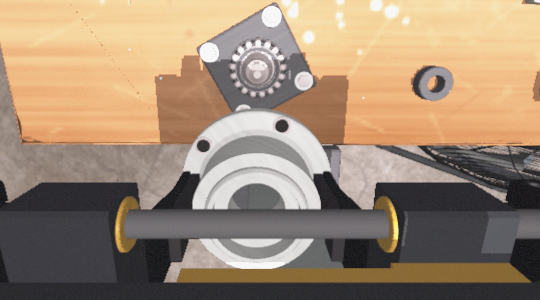

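The view shows the held hub at (316,255) full-frame, level (its flange reads 138 on both sides), with the axle and seated bearing ahead at (317,128).

```bash
cat >> h.py <<'E'
def rim(m,d,us,vs,zmin,zt):
    """first row from above whose height passes zmin, cast on zt; circle"""
    h=cloud(m,d)[...,2]; Q=[]
    for u in us:
        c=[v for v in vs if h[v,u]>zmin]
        if c and c[0]>vs[0]: Q.append(ray(m,u,c[0]-.5,zt)[:2])
    return fitc(np.array(Q))
E
python3 - <<'E'
from h import *
f=np.load('w7.npz'); m=env.camera_model('wrist'); m['camera_from_world']=f['T']; d=f['d']
print(rim(m,d,range(272,362),range(180,262),170,172))
print(rim(m,d,range(272,362),range(195,262),174.5,177))
print(rim(m,d,range(250,380),range(150,235),135.5,138))
h=cloud(m,d)[...,2]; P=[]
for u in range(300,335):
    c=[v for v in range(262,215,-1) if h[v,u]>100]
    P.append(ray(m,u,c[0]+.5,167)[:2])
print(fitc(np.array(P)))
E
```

```text
(array([408.6,  94.9]), np.float64(31.5), 90)
(array([409.1,  94.9]), np.float64(24.8), 86)
(array([408.5,  94.8]), np.float64(44.3), 130)
(array([408.3,  94.9]), np.float64(13.7), 35)
```

>>> play_rows --steps '[{"ax": 0, "ay": 0, "az": 0, "x": 0.2, "y": -0.003, "z": 0, "fingers": 0.5}, {"ax": 0, "ay": 0, "az": 0, "x": 0.304, "y": -0.003, "z": 0, "fingers": 0.5}, {"ax": 0, "ay": 0, "az": 0, "x": 0.304, "y": -0.003, "z": 0, "fingers": 0.5}, {"ax": 0, "ay": 0, "az": 0, "x": 0.304, "y": -0.003, "z": 0, "fingers": 0.5}, {"ax": 0, "ay": 0, "az": 0, "x": 0.304, "y": -0.003, "z": 0, "fingers": 0.5}, {"ax": 0, "ay": 0, "az": 0, "x": 0.304, "y": -0.003, "z": 0, "fingers": 0.5}]'

```text
t: 12.27
position: [470.2, 95.1, 119.0]
eef_rot: [-3.142, 0.002, 0.003]
wrist_force: [-0.2, 0.1, -4.2]
grip_width: 0.717
grip_force: 44.8
```

>>> play_rows --steps '[{"ax": 0, "ay": 0, "az": 0, "x": 0, "y": 0, "z": -0.1, "fingers": 0.5}, {"ax": 0, "ay": 0, "az": 0, "x": 0, "y": 0, "z": -0.2, "fingers": 0.5}, {"ax": 0, "ay": 0, "az": 0, "x": 0, "y": 0, "z": -0.25, "fingers": 0.5}, {"ax": 0, "ay": 0, "az": 0, "x": 0, "y": 0, "z": -0.25, "fingers": 0.5}, {"ax": 0, "ay": 0, "az": 0, "x": 0, "y": 0, "z": -0.25, "fingers": 0.5}]'

```text
t: 12.68
position: [470.5, 94.6, 69.3]
eef_rot: [-3.142, 0.002, 0.002]
wrist_force: [0.8, -0.7, -3.6]
grip_width: 0.719
grip_force: 44.8
```

>>> play_rows --steps '[{"ax": 0, "ay": 0, "az": 0, "x": 0.003, "y": 0.002, "z": -0.06, "fingers": 0.5}, {"ax": 0, "ay": 0, "az": 0, "x": 0.003, "y": 0.002, "z": -0.12, "fingers": 0.5}, {"ax": 0, "ay": 0, "az": 0, "x": 0.003, "y": 0.002, "z": -0.18, "fingers": 0.5}, {"ax": 0, "ay": 0, "az": 0, "x": 0.003, "y": 0.002, "z": -0.18, "fingers": 0.5}]'

```text
t: 13.02
position: [471.1, 94.8, 32.8]
eef_rot: [3.142, 0.002, 0.002]
wrist_force: [-1.8, 0.4, -5.3]
grip_width: 0.72
grip_force: 44.8
```

>>> play_rows --steps '[{"ax": 0, "ay": 0, "az": 0, "x": 0, "y": 0, "z": -0.03, "fingers": 0.5}, {"ax": 0, "ay": 0, "az": 0, "x": 0, "y": 0, "z": -0.06, "fingers": 0.5}, {"ax": 0, "ay": 0, "az": 0, "x": 0, "y": 0, "z": -0.08, "fingers": 0.5}, {"ax": 0, "ay": 0, "az": 0, "x": 0, "y": 0, "z": -0.08, "fingers": 0.5}]'

```text
t: 13.35
position: [471.6, 94.8, 17.1]
eef_rot: [3.142, 0.001, 0.002]
wrist_force: [-0.9, -0.4, -4.0]
grip_width: 0.717
grip_force: 44.8
```

>>> play_rows --steps '[{"ax": 0, "ay": 0, "az": 0, "x": 0, "y": 0, "z": -0.015, "fingers": 0.5}, {"ax": 0, "ay": 0, "az": 0, "x": 0, "y": 0, "z": -0.03, "fingers": 0.5}, {"ax": 0, "ay": 0, "az": 0, "x": 0, "y": 0, "z": -0.037, "fingers": 0.5}, {"ax": 0, "ay": 0, "az": 0, "x": 0, "y": 0, "z": -0.037, "fingers": 0.5}]'

```text
t: 13.68
position: [472.1, 94.9, 10.4]
eef_rot: [-3.142, -0.0, 0.002]
wrist_force: [-0.7, 0.8, -2.2]
grip_width: 0.718
grip_force: 44.7
```

>>> play_rows --steps '[{"ax": 0, "ay": 0, "az": 0, "x": 0, "y": 0, "z": 0, "fingers": 0.15}, {"ax": 0, "ay": 0, "az": 0, "x": 0, "y": 0, "z": 0, "fingers": 0.05}, {"ax": 0, "ay": 0, "az": 0, "x": 0, "y": 0, "z": 0, "fingers": 0}, {"ax": 0, "ay": 0, "az": 0, "x": 0, "y": 0, "z": 0, "fingers": 0}, {"ax": 0, "ay": 0, "az": 0, "x": 0, "y": 0, "z": 0.2, "fingers": 0}, {"ax": 0, "ay": 0, "az": 0, "x": 0, "y": 0, "z": 0.4, "fingers": 0}, {"ax": 0, "ay": 0, "az": 0, "x": 0, "y": 0, "z": 0.6, "fingers": 0}, {"ax": 0, "ay": 0, "az": 0, "x": -0.2, "y": -0.2, "z": 0.7, "fingers": 0}, {"ax": 0, "ay": 0, "az": 0, "x": -0.3, "y": -0.4, "z": 0.7, "fingers": 0}, {"ax": 0, "ay": 0, "az": 0, "x": -0.3, "y": -0.4, "z": 0.7, "fingers": 0}]'

```text
t: 14.52
position: [411.4, 12.9, 152.1]
eef_rot: [3.14, -0.003, 0.003]
wrist_force: [-0.6, -0.0, -0.7]
grip_width: 0.998
grip_force: 0.0
```

Run:
```python
from h import *
s=env.read_state(); print(s['position'],s['grip_width'])
m,p,d=shot('wrist'); w=cloud(m,d); np.savez('w8.npz',p=p,d=d,T=m['camera_from_world'])
cv2.imwrite('pics/w8.png',p[:,:,::-1])
r=np.hypot(w[...,0]-469.2,w[...,1]-94.3)
for a,b in ((35,43),(27,31),(22.5,25),(16,20)):
    k=(r>a)&(r<b); print(a,[np.median(w[k&(c)][:,2]).round(1) for c in (w[...,1]>100,w[...,1]<88,w[...,0]>475,w[...,0]<463)])
print(circ(m,p,d,(469,94),60,80,30,64))
```

```text
[411.44604427  12.93762618 152.08308187] 0.998183379797248
35 [np.float64(29.2), np.float64(276.6), np.float64(29.3), np.float64(276.6)]
27 [np.float64(63.7), np.float64(275.7), np.float64(63.7), np.float64(275.6)]
22.5 [np.float64(68.2), np.float64(269.1), np.float64(68.4), np.float64(270.5)]
16 [np.float64(58.7), np.float64(58.6), np.float64(58.6), np.float64(58.7)]
(array([469.1,  93.9]), np.float64(29.6), np.float64(64.8), 201)
```

The hub is seated: flange 29, shoulder 64, spigot 68 and recess 59 all match. Next is the outer bearing.

>>> play_rows --steps '[{"ax": 0, "ay": 0, "az": 0, "x": 0.1, "y": -1, "z": 0, "fingers": 0}, {"ax": 0, "ay": 0, "az": 0, "x": 0.1, "y": -1, "z": 0, "fingers": 0}, {"ax": 0, "ay": 0, "az": 0, "x": 0.1, "y": -1, "z": 0, "fingers": 0}, {"ax": 0, "ay": 0, "az": 0, "x": 0.1, "y": -1, "z": 0, "fingers": 0}, {"ax": 0, "ay": 0, "az": 0, "x": 0.1, "y": -1, "z": 0, "fingers": 0}]'

```text
t: 14.98
position: [432.2, -188.0, 150.7]
eef_rot: [3.14, -0.001, 0.001]
wrist_force: [0.3, 1.0, 0.5]
grip_width: 0.998
grip_force: 0.0
```

>>> play_rows --steps '[{"ax": 0, "ay": 0, "az": 0, "x": 0.1, "y": -1, "z": 0, "fingers": 0}, {"ax": 0, "ay": 0, "az": 0, "x": 0.1, "y": -1, "z": 0, "fingers": 0}, {"ax": 0, "ay": 0, "az": 0, "x": 0.1, "y": -1, "z": 0, "fingers": 0}, {"ax": 0, "ay": 0, "az": 0, "x": 0.1, "y": -1, "z": 0, "fingers": 0}, {"ax": 0, "ay": 0, "az": 0, "x": 0.1, "y": -1, "z": 0, "fingers": 0}, {"ax": 0, "ay": 0, "az": 0, "x": 0.1, "y": -1, "z": 0, "fingers": 0}, {"ax": 0, "ay": 0, "az": 0, "x": 0.1, "y": -1, "z": 0, "fingers": 0}]'

```text
t: 15.57
position: [451.5, -386.7, 149.5]
eef_rot: [-3.141, 0.0, -0.001]
wrist_force: [-0.7, -0.5, 0.4]
grip_width: 1.0
grip_force: 0.0
```

Run:
```python
from h import *
s=env.read_state(); print(s['position'],s['eef_rot'],s['joints'])
m,p,d=shot('wrist'); cv2.imwrite('pics/w9.png',p[:,:,::-1])
print(circ(m,p,d,(492,-404),9,24,32,16))
```

```text
[ 451.53852314 -386.70307963  149.50531218] [-3.14088504e+00  4.64858304e-04 -1.03632190e-03] [-8.40885892e-01  1.81415049e-01  1.65197326e+00  1.30733892e-04
  1.30904152e+00  7.30913037e-01]
(array([ 490.5, -406.9]), np.float64(19.1), np.float64(16.8), 106)
```

>>> play_rows --steps '[{"ax": 0, "ay": 0, "az": 0, "x": 0.2, "y": -0.097, "z": 0, "fingers": 0.3}, {"ax": 0, "ay": 0, "az": 0, "x": 0.2, "y": -0.097, "z": -0.2, "fingers": 0.3}, {"ax": 0, "ay": 0, "az": 0, "x": 0.2, "y": -0.097, "z": -0.4, "fingers": 0.3}, {"ax": 0, "ay": 0, "az": 0, "x": 0.2, "y": -0.097, "z": -0.4, "fingers": 0.3}, {"ax": 0, "ay": 0, "az": 0, "x": 0.2, "y": -0.097, "z": -0.4, "fingers": 0.3}]'

```text
t: 16.03
position: [490.3, -401.0, 67.7]
eef_rot: [-3.136, 0.005, 0.003]
wrist_force: [1.0, 0.9, 0.6]
grip_width: 0.74
grip_force: 0.0
```

View pics/w9.png

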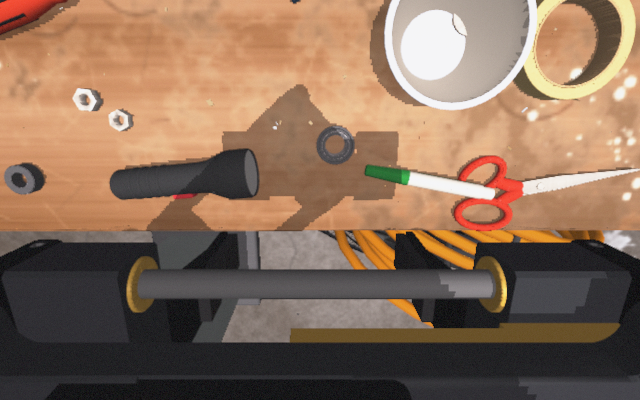

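The view shows the bearing at (335,145), clear of the torch head (240,172) and the knife tip (368,172). I'm descending.

>>> play_rows --newtons 25 --steps '[{"ax": 0, "ay": 0, "az": 0, "x": 0.008, "y": -0.025, "z": -0.15, "fingers": 0.35}, {"ax": 0, "ay": 0, "az": 0, "x": 0.008, "y": -0.025, "z": -0.3, "fingers": 0.35}, {"ax": 0, "ay": 0, "az": 0, "x": 0.008, "y": -0.025, "z": -0.4, "fingers": 0.35}, {"ax": 0, "ay": 0, "az": 0, "x": 0.008, "y": -0.025, "z": -0.44, "fingers": 0.35}, {"ax": 0, "ay": 0, "az": 0, "x": 0.008, "y": -0.025, "z": -0.44, "fingers": 0.35}, {"ax": 0, "ay": 0, "az": 0, "x": 0.008, "y": -0.025, "z": -0.44, "fingers": 0.5}, {"ax": 0, "ay": 0, "az": 0, "x": 0.008, "y": -0.025, "z": -0.44, "fingers": 0.7}, {"ax": 0, "ay": 0, "az": 0, "x": 0.008, "y": -0.025, "z": -0.44, "fingers": 0.75}, {"ax": 0, "ay": 0, "az": 0, "x": 0.008, "y": -0.025, "z": -0.44, "fingers": 0.75}, {"ax": 0, "ay": 0, "az": 0, "x": 0.008, "y": -0.025, "z": -0.44, "fingers": 0.75}]'

```text
t: 16.87
position: [494.8, -410.6, -15.7]
eef_rot: [3.139, -0.002, 0.002]
wrist_force: [-0.9, 1.2, 7.6]
grip_width: 0.427
grip_force: 25.0
```

>>> play_rows --steps '[{"ax": 0, "ay": 0, "az": 0, "x": 0, "y": 0, "z": 0.1, "fingers": 0.75}, {"ax": 0, "ay": 0, "az": 0, "x": 0, "y": 0, "z": 0.25, "fingers": 0.75}, {"ax": 0, "ay": 0, "az": 0, "x": 0, "y": 0, "z": 0.25, "fingers": 0.75}, {"ax": 0, "ay": 0, "az": 0, "x": 0, "y": 0, "z": 0.25, "fingers": 0.75}]'

```text
t: 17.2
position: [495.2, -411.4, 35.0]
eef_rot: [3.138, -0.004, 0.002]
wrist_force: [0.4, 0.6, -2.0]
grip_width: 0.419
grip_force: 25.0
```

```bash
cat >> h.py <<'E'
def far(m,d,us,vs,lo,hi):
    h=cloud(m,d)[...,2]
    for u in us: print(u,[(v,)+tuple(int(a) for a in np.nan_to_num(cloud(m,d)[v,u])) for v in vs])
E
python3 - <<'E'
from h import *
s=env.read_state(); print(s['position'],s['eef_rot'],s['wrist_force'],s['grip_width'],s['grip_force'])
m,p,d=shot('wrist'); np.savez('w10.npz',p=p,d=d,T=m['camera_from_world'])
cv2.imwrite('pics/w10.png',cv2.resize(p[195:295,240:400,::-1],None,fx=5,fy=5))
far(m,d,range(268,370,8),range(208,268,5),0,0)
E
```

```text
[ 495.16171384 -411.35785499   35.0341504 ] [ 3.13756540e+00 -3.65708749e-03  1.72385464e-03] [ 0.35213829  0.64009209 -1.96050822] 0.41887306303803734 24.99983482528478
268 [(208, 497, -375, -1), (213, 493, -375, -1), (218, 489, -375, -2), (223, 485, -375, -3), (228, 481, -375, -1), (233, 506, -386, 69), (238, 506, -387, 75), (243, 506, -388, 82), (248, 506, -388, 88), (253, 504, -389, 90), (258, 505, -390, 96), (263, 503, -390, 99)]
276 [(208, 497, -381, -2), (213, 493, -381, -1), (218, 489, -381, -1), (223, 485, -381, -2), (228, 481, -381, -1), (233, 505, -390, 66), (238, 504, -390, 72), (243, 504, -391, 78), (248, 504, -392, 84), (253, 504, -392, 90), (258, 503, -393, 92), (263, 500, -393, 92)]
284 [(208, 497, -387, -3), (213, 493, -387, -2), (218, 489, -387, -2), (223, 485, -387, -1), (228, 481, -387, -1), (233, 476, -387, -2), (238, 472, -387, -2), (243, 468, -387, -2), (248, 496, -394, 67), (253, 493, -394, 67), (258, 490, -394, 67), (263, 487, -394, 67)]
292 [(208, 497, -393, -2), (213, 493, -393, -2), (218, 489, -393, -3), (223, 485, -393, -3), (228, 481, -393, -2), (233, 50
[... 1867 characters left out ...]
7, -2), (233, 477, -437, -1), (238, 472, -437, -2), (243, 499, -429, 67), (248, 496, -429, 67), (253, 493, -429, 67), (258, 490, -429, 67), (263, 487, -429, 68)]
356 [(208, 497, -442, -2), (213, 493, -442, -2), (218, 489, -443, -2), (223, 485, -443, -2), (228, 480, -443, -3), (233, 505, -433, 66), (238, 504, -433, 72), (243, 504, -432, 79), (248, 504, -431, 85), (253, 504, -430, 90), (258, 502, -430, 91), (263, 500, -430, 91)]
364 [(208, 497, -448, -3), (213, 493, -448, -2), (218, 489, -449, -2), (223, 484, -449, -3), (228, 481, -449, -3), (233, 506, -437, 68), (238, 506, -436, 76), (243, 505, -435, 81), (248, 505, -435, 86), (253, 504, -434, 91), (258, 504, -433, 95), (263, 504, -433, 100)]
```

View pics/w10.png

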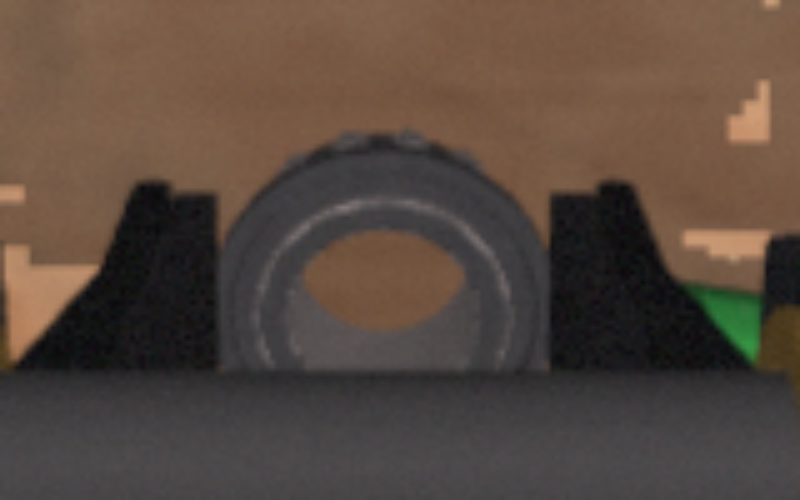

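The crop shows the bearing held level, but with only about 2–3 mm of pad overlap. I'll set it back down and regrip 6 mm deeper.

>>> play_rows --steps '[{"ax": 0, "ay": 0, "az": 0, "x": 0, "y": 0, "z": -0.15, "fingers": 0.75}, {"ax": 0, "ay": 0, "az": 0, "x": 0, "y": 0, "z": -0.23, "fingers": 0.75}, {"ax": 0, "ay": 0, "az": 0, "x": 0, "y": 0, "z": -0.248, "fingers": 0.75}, {"ax": 0, "ay": 0, "az": 0, "x": 0, "y": 0, "z": -0.248, "fingers": 0.75}, {"ax": 0, "ay": 0, "az": 0, "x": 0, "y": 0, "z": -0.248, "fingers": 0.45}, {"ax": 0, "ay": 0, "az": 0, "x": 0, "y": 0, "z": -0.248, "fingers": 0.45}, {"ax": 0, "ay": 0, "az": 0, "x": 0, "y": 0, "z": -0.265, "fingers": 0.45}, {"ax": 0, "ay": 0, "az": 0, "x": 0, "y": 0, "z": -0.28, "fingers": 0.45}, {"ax": 0, "ay": 0, "az": 0, "x": 0, "y": 0, "z": -0.28, "fingers": 0.45}]'

```text
t: 18.0
position: [493.1, -409.1, -24.7]
eef_rot: [-3.141, 0.001, 0.002]
wrist_force: [-0.3, 0.1, -0.0]
grip_width: 0.548
grip_force: 0.0
```

>>> play_rows --newtons 25 --steps '[{"ax": 0, "ay": 0, "az": 0, "x": 0, "y": 0, "z": 0, "fingers": 0.7}, {"ax": 0, "ay": 0, "az": 0, "x": 0, "y": 0, "z": 0, "fingers": 0.75}, {"ax": 0, "ay": 0, "az": 0, "x": 0, "y": 0, "z": 0, "fingers": 0.75}, {"ax": 0, "ay": 0, "az": 0, "x": 0, "y": 0, "z": 0, "fingers": 0.75}]'

```text
t: 18.33
position: [493.6, -409.6, -23.8]
eef_rot: [3.142, -0.0, 0.002]
wrist_force: [0.1, 0.4, -1.0]
grip_width: 0.445
grip_force: 25.0
```

>>> play_rows --steps '[{"ax": 0, "ay": 0, "az": 0, "x": 0, "y": 0, "z": 0.2, "fingers": 0.75}, {"ax": 0, "ay": 0, "az": 0, "x": 0, "y": 0, "z": 0.4, "fingers": 0.75}, {"ax": 0, "ay": 0, "az": 0, "x": 0, "y": 0.1, "z": 0.6, "fingers": 0.75}, {"ax": 0, "ay": 0, "az": 0, "x": -0.1, "y": 0.3, "z": 0.72, "fingers": 0.75}, {"ax": 0, "ay": 0, "az": 0, "x": -0.15, "y": 0.5, "z": 0.72, "fingers": 0.75}, {"ax": 0, "ay": 0, "az": 0, "x": -0.2, "y": 0.7, "z": 0.72, "fingers": 0.75}, {"ax": 0, "ay": 0, "az": 0, "x": -0.2, "y": 0.9, "z": 0.72, "fingers": 0.75}, {"ax": 0, "ay": 0, "az": 0, "x": -0.2, "y": 1, "z": 0.72, "fingers": 0.75}]'

```text
t: 19.0
position: [452.4, -206.4, 120.2]
eef_rot: [-3.141, 0.0, 0.002]
wrist_force: [0.4, 0.2, -1.4]
grip_width: 0.442
grip_force: 25.0
```

>>> play_rows --steps '[{"ax": 0, "ay": 0, "az": 0, "x": -0.05, "y": 0.2, "z": 0, "fingers": 0.75}, {"ax": 0, "ay": 0, "az": 0, "x": -0.1, "y": 0.4, "z": 0, "fingers": 0.75}, {"ax": 0, "ay": 0, "az": 0, "x": -0.12, "y": 0.6, "z": 0, "fingers": 0.75}, {"ax": 0, "ay": 0, "az": 0, "x": -0.15, "y": 0.8, "z": 0, "fingers": 0.75}, {"ax": 0, "ay": 0, "az": 0, "x": -0.2, "y": 1, "z": 0, "fingers": 0.75}]'

```text
t: 19.42
position: [413.4, -8.0, 120.5]
eef_rot: [3.141, -0.002, 0.001]
wrist_force: [1.2, 0.3, -1.4]
grip_width: 0.443
grip_force: 25.0
```

>>> play_rows --steps '[{"ax": 0, "ay": 0, "az": 0, "x": 0, "y": 0.2, "z": 0, "fingers": 0.75}, {"ax": 0, "ay": 0, "az": 0, "x": 0, "y": 0.4, "z": 0, "fingers": 0.75}, {"ax": 0, "ay": 0, "az": 0, "x": 0, "y": 0.52, "z": 0, "fingers": 0.75}, {"ax": 0, "ay": 0, "az": 0, "x": 0, "y": 0.52, "z": 0, "fingers": 0.75}, {"ax": 0, "ay": 0, "az": 0, "x": 0, "y": 0.52, "z": 0, "fingers": 0.75}, {"ax": 0, "ay": 0, "az": 0, "x": 0, "y": 0.52, "z": 0, "fingers": 0.75}]'

```text
t: 19.92
position: [413.5, 94.2, 120.1]
eef_rot: [3.141, -0.0, 0.003]
wrist_force: [-0.1, -0.2, -0.8]
grip_width: 0.443
grip_force: 25.0
```

```bash
cat >> h.py <<'E'
def bore(m,d,us,v0,v1,zmin,zt):
    h=cloud(m,d)[...,2]; P=[]
    for u in us:
        c=[v for v in range(v0,v1,-1) if h[v,u]>zmin]
        if c and c[0]<v0: P.append(ray(m,u,c[0]+.5,zt)[:2])
    return fitc(np.array(P))
E
python3 - <<'E'
from h import *
s=env.read_state(); print(s['position'],s['wrist_force'],s['grip_width'])
m,p,d=shot('wrist'); np.savez('w11.npz',p=p,d=d,T=m['camera_from_world'])
h=cloud(m,d)[...,2]; k=h[215:262,285:350]; top=np.percentile(k[(k>120)&(k<190)],90); print('top',top)
print(rim(m,d,range(285,350),range(200,262),top-5,top))
print(bore(m,d,range(304,328),250,215,top-6,top))
far(m,d,(290,300,308,316,324,332,342),range(208,268,4),0,0)
E
```

```text
[413.49961991  94.16447584 120.14113064] [-0.0948343  -0.22185816 -0.82074929] 0.4428403315214146
top 162.10986323401326
(array([411. ,  93.2]), np.float64(18.8), 65)
(array([410. ,  93.3]), np.float64(9.5), 18)
290 [(208, 143, 185, -765), (212, 159, 177, -671), (216, 145, 178, -673), (220, 99, 186, -761), (224, 83, 186, -763), (228, 66, 187, -765), (232, 51, 187, -764), (236, 36, 187, -763), (240, 422, 107, 157), (244, 421, 106, 161), (248, 418, 107, 160), (252, 416, 107, 160), (256, 413, 107, 159), (260, 411, 107, 160), (264, 409, 107, 161)]
300 [(208, 170, 145, -680), (212, 162, 144, -662), (216, 148, 144, -663), (220, 135, 145, -662), (224, 122, 145, -659), (228, 107, 145, -662), (232, 423, 102, 150), (236, 425, 101, 159), (240, 423, 101, 161), (244, 421, 101, 160), (248, 419, 101, 161), (252, 417, 101, 161), (256, 414, 101, 160), (260, 404, 102, 146), (264, 404, 102, 150)]
308 [(208, 170, 119, -681), (212, 161, 119, -666), (216, 148, 118, -663), (220, 136, 118, -660), (224, 122, 119, -660), (228, 426, 97, 152), (232, 426, 97, 158), (236, 425, 97, 161), (240, 422, 97, 159), (244,
[... 736 characters left out ...]
 -449), (260, 110, 72, -429), (264, 109, 72, -410)]
332 [(208, 170, 40, -681), (212, 162, 41, -664), (216, 149, 41, -660), (220, 135, 40, -662), (224, 121, 40, -663), (228, 108, 40, -660), (232, 424, 84, 152), (236, 425, 85, 161), (240, 423, 85, 160), (244, 420, 85, 159), (248, 419, 85, 162), (252, 417, 85, 162), (256, 110, 50, -452), (260, 403, 83, 143), (264, 403, 84, 148)]
342 [(208, 170, 7, -680), (212, 162, 8, -663), (216, 149, 8, -662), (220, 136, 8, -660), (224, 121, 7, -663), (228, 108, 7, -660), (232, 110, 10, -620), (236, 110, 13, -589), (240, 423, 80, 161), (244, 421, 79, 161), (248, 418, 79, 159), (252, 415, 79, 158), (256, 413, 79, 159), (260, 412, 79, 161), (264, 409, 79, 161)]
```

>>> play_rows --steps '[{"ax": 0, "ay": 0, "az": 0, "x": 0.2, "y": 0.004, "z": 0, "fingers": 0.75}, {"ax": 0, "ay": 0, "az": 0, "x": 0.296, "y": 0.004, "z": 0, "fingers": 0.75}, {"ax": 0, "ay": 0, "az": 0, "x": 0.296, "y": 0.004, "z": 0, "fingers": 0.75}, {"ax": 0, "ay": 0, "az": 0, "x": 0.296, "y": 0.004, "z": 0, "fingers": 0.75}, {"ax": 0, "ay": 0, "az": 0, "x": 0.296, "y": 0.004, "z": 0, "fingers": 0.75}, {"ax": 0, "ay": 0, "az": 0, "x": 0.296, "y": 0.004, "z": 0, "fingers": 0.75}]'

```text
t: 20.47
position: [472.0, 94.6, 119.8]
eef_rot: [3.142, 0.001, 0.001]
wrist_force: [-0.4, -0.6, -1.0]
grip_width: 0.436
grip_force: 25.0
```

>>> play_rows --steps '[{"ax": 0, "ay": 0, "az": 0, "x": 0, "y": 0, "z": -0.1, "fingers": 0.75}, {"ax": 0, "ay": 0, "az": 0, "x": 0, "y": 0, "z": -0.18, "fingers": 0.75}, {"ax": 0, "ay": 0, "az": 0, "x": 0, "y": 0, "z": -0.25, "fingers": 0.75}, {"ax": 0, "ay": 0, "az": 0, "x": 0, "y": 0, "z": -0.25, "fingers": 0.75}, {"ax": 0, "ay": 0, "az": 0, "x": 0, "y": 0, "z": -0.25, "fingers": 0.75}]'

```text
t: 20.88
position: [471.5, 95.1, 69.7]
eef_rot: [3.142, 0.002, 0.002]
wrist_force: [0.0, 0.7, -1.3]
grip_width: 0.441
grip_force: 25.0
```

>>> play_rows --steps '[{"ax": 0, "ay": 0, "az": 0, "x": 0.005, "y": 0, "z": -0.05, "fingers": 0.75}, {"ax": 0, "ay": 0, "az": 0, "x": 0.005, "y": 0, "z": -0.1, "fingers": 0.75}, {"ax": 0, "ay": 0, "az": 0, "x": 0.005, "y": 0, "z": -0.11, "fingers": 0.75}, {"ax": 0, "ay": 0, "az": 0, "x": 0.005, "y": 0, "z": -0.11, "fingers": 0.75}, {"ax": 0, "ay": 0, "az": 0, "x": 0.005, "y": 0, "z": -0.11, "fingers": 0.75}]'

```text
t: 21.3
position: [473.6, 95.3, 48.0]
eef_rot: [-3.142, 0.0, 0.002]
wrist_force: [-0.5, 0.9, -0.8]
grip_width: 0.443
grip_force: 25.0
```

>>> play_rows --steps '[{"ax": 0, "ay": 0, "az": 0, "x": 0, "y": 0, "z": -0.02, "fingers": 0.75}, {"ax": 0, "ay": 0, "az": 0, "x": 0, "y": 0, "z": -0.04, "fingers": 0.75}, {"ax": 0, "ay": 0, "az": 0, "x": 0, "y": 0, "z": -0.04, "fingers": 0.75}, {"ax": 0, "ay": 0, "az": 0, "x": 0, "y": 0, "z": -0.04, "fingers": 0.75}]'

```text
t: 21.63
position: [473.5, 95.2, 39.8]
eef_rot: [3.142, 0.001, 0.002]
wrist_force: [-0.5, -0.6, -0.9]
grip_width: 0.437
grip_force: 25.0
```

>>> play_rows --steps '[{"ax": 0, "ay": 0, "az": 0, "x": 0, "y": 0, "z": 0, "fingers": 0.4}, {"ax": 0, "ay": 0, "az": 0, "x": 0, "y": 0, "z": 0, "fingers": 0.3}, {"ax": 0, "ay": 0, "az": 0, "x": 0, "y": 0, "z": 0, "fingers": 0.2}, {"ax": 0, "ay": 0, "az": 0, "x": 0, "y": 0, "z": 0, "fingers": 0.2}, {"ax": 0, "ay": 0, "az": 0, "x": 0, "y": 0, "z": 0.2, "fingers": 0.2}, {"ax": 0, "ay": 0, "az": 0, "x": 0, "y": 0, "z": 0.4, "fingers": 0.2}, {"ax": 0, "ay": 0, "az": 0, "x": -0.15, "y": -0.1, "z": 0.5, "fingers": 0.2}, {"ax": 0, "ay": 0, "az": 0, "x": -0.3, "y": -0.3, "z": 0.5, "fingers": 0.2}, {"ax": 0, "ay": 0, "az": 0, "x": -0.3, "y": -0.5, "z": 0.5, "fingers": 0.2}, {"ax": 0, "ay": 0, "az": 0, "x": -0.3, "y": -0.5, "z": 0.5, "fingers": 0.2}]'

```text
t: 22.47
position: [413.1, -9.4, 141.1]
eef_rot: [3.138, -0.002, -0.002]
wrist_force: [-0.4, 0.8, -0.3]
grip_width: 0.796
grip_force: 0.0
```

Run:
```python
from h import *
s=env.read_state(); print(s['position'],s['grip_width'])
m,p,d=shot('wrist'); w=cloud(m,d); np.savez('w12.npz',p=p,d=d,T=m['camera_from_world'])
r=np.hypot(w[...,0]-469.2,w[...,1]-94.3)
for a,b in ((35,43),(27,31),(22.5,25),(13,17)):
    k=(r>a)&(r<b)&(w[...,2]<90); print(a,[np.median(w[k&(c)][:,2]).round(1) for c in (w[...,1]>100,w[...,1]<88,w[...,0]>475,w[...,0]<463)])
print(circ(m,p,d,(469,94),73,82,22,77), circ(m,p,d,(454,-71),8,22,28,14))
```

```text
[413.14962856  -9.36362251 141.076122  ] 0.7958513156666773
35 [np.float64(29.0), np.float64(29.3), np.float64(29.2), np.float64(29.2)]
27 [np.float64(63.7), np.float64(63.7), np.float64(63.7), np.float64(63.6)]
22.5 [np.float64(68.3), np.float64(68.5), np.float64(68.5), np.float64(68.4)]
13 [np.float64(75.0), np.float64(74.9), np.float64(74.9), np.float64(74.9)]
(array([469.2,  93.2]), np.float64(19.2), np.float64(75.7), 138) (array([454.3, -71.9]), np.float64(15.6), np.float64(13.6), 89)
```

The outer bearing is level in the recess. Now the collar.

>>> play_rows --steps '[{"ax": 0, "ay": 0, "az": 0, "x": 0.216, "y": -0.2, "z": 0, "fingers": 0.3}, {"ax": 0, "ay": 0, "az": 0, "x": 0.216, "y": -0.307, "z": -0.1, "fingers": 0.3}, {"ax": 0, "ay": 0, "az": 0, "x": 0.216, "y": -0.307, "z": -0.3, "fingers": 0.3}, {"ax": 0, "ay": 0, "az": 0, "x": 0.216, "y": -0.307, "z": -0.5, "fingers": 0.3}, {"ax": 0, "ay": 0, "az": 0, "x": 0.216, "y": -0.307, "z": -0.6, "fingers": 0.3}, {"ax": 0, "ay": 0, "az": 0, "x": 0.216, "y": -0.307, "z": -0.6, "fingers": 0.3}, {"ax": 0, "ay": 0, "az": 0, "x": 0.216, "y": -0.307, "z": -0.6, "fingers": 0.3}]'

```text
t: 23.1
position: [456.1, -65.1, 19.2]
eef_rot: [-3.14, 0.003, 0.002]
wrist_force: [0.8, 0.2, 0.6]
grip_width: 0.703
grip_force: 0.0
```

>>> play_rows --newtons 20 --steps '[{"ax": 0, "ay": 0, "az": 0, "x": 0, "y": -0.027, "z": -0.1, "fingers": 0.35}, {"ax": 0, "ay": 0, "az": 0, "x": 0, "y": -0.027, "z": -0.18, "fingers": 0.35}, {"ax": 0, "ay": 0, "az": 0, "x": 0, "y": -0.027, "z": -0.22, "fingers": 0.4}, {"ax": 0, "ay": 0, "az": 0, "x": 0, "y": -0.027, "z": -0.23, "fingers": 0.45}, {"ax": 0, "ay": 0, "az": 0, "x": 0, "y": -0.027, "z": -0.23, "fingers": 0.6}, {"ax": 0, "ay": 0, "az": 0, "x": 0, "y": -0.027, "z": -0.23, "fingers": 0.8}, {"ax": 0, "ay": 0, "az": 0, "x": 0, "y": -0.027, "z": -0.23, "fingers": 0.8}, {"ax": 0, "ay": 0, "az": 0, "x": 0, "y": -0.027, "z": -0.23, "fingers": 0.8}, {"ax": 0, "ay": 0, "az": 0, "x": 0, "y": -0.027, "z": -0.23, "fingers": 0.8}]'

```text
t: 23.85
position: [458.1, -71.8, -24.7]
eef_rot: [3.141, -0.002, 0.002]
wrist_force: [-1.0, 0.1, 5.0]
grip_width: 0.353
grip_force: 20.0
```

>>> play_rows --steps '[{"ax": 0, "ay": 0, "az": 0, "x": 0, "y": 0, "z": 0, "fingers": 0.8}]'

```text
t: 23.93
position: [458.1, -71.8, -24.7]
eef_rot: [3.141, -0.002, 0.002]
wrist_force: [-1.5, 0.4, 6.8]
grip_width: 0.346
grip_force: 20.0
```

>>> play_rows --steps '[{"ax": 0, "ay": 0, "az": 0, "x": 0, "y": 0, "z": 0.2, "fingers": 0.8}, {"ax": 0, "ay": 0, "az": 0, "x": 0, "y": 0, "z": 0.4, "fingers": 0.8}, {"ax": 0, "ay": 0, "az": 0, "x": -0.1, "y": 0.1, "z": 0.6, "fingers": 0.8}, {"ax": 0, "ay": 0, "az": 0, "x": -0.2, "y": 0.25, "z": 0.72, "fingers": 0.8}, {"ax": 0, "ay": 0, "az": 0, "x": -0.23, "y": 0.45, "z": 0.72, "fingers": 0.8}, {"ax": 0, "ay": 0, "az": 0, "x": -0.23, "y": 0.65, "z": 0.72, "fingers": 0.8}, {"ax": 0, "ay": 0, "az": 0, "x": -0.23, "y": 0.83, "z": 0.72, "fingers": 0.8}, {"ax": 0, "ay": 0, "az": 0, "x": -0.23, "y": 0.83, "z": 0.72, "fingers": 0.8}, {"ax": 0, "ay": 0, "az": 0, "x": -0.23, "y": 0.83, "z": 0.72, "fingers": 0.8}, {"ax": 0, "ay": 0, "az": 0, "x": -0.23, "y": 0.83, "z": 0.72, "fingers": 0.8}]'

```text
t: 24.77
position: [410.7, 94.3, 118.0]
eef_rot: [3.141, 0.0, 0.003]
wrist_force: [0.2, -0.7, -0.4]
grip_width: 0.35
grip_force: 20.0
```

Run:
```python
from h import *
s=env.read_state(); print(s['position'],s['wrist_force'],s['grip_width'])
m,p,d=shot('wrist'); w=cloud(m,d); np.savez('w13.npz',p=p,d=d,T=m['camera_from_world'])
h=w[...,2]; k=h[215:262,290:345]; top=np.percentile(k[(k>120)&(k<190)],85); print('top',top)
print(rim(m,d,range(294,340),range(200,262),top-5,top))
print(bore(m,d,range(310,324),256,215,top-6,top))
far(m,d,(300,308,316,324,332),range(218,268,4),0,0)
kk=(h>84)&(h<103)&(np.hypot(w[...,0]-470,w[...,1]-94)<25); P=w[kk]; print(len(P),(P.max(0)+P.min(0))/2)
```

```text
[410.69779496  94.26421971 117.97121943] [ 0.18086913 -0.68700752 -0.39676417] 0.3498258043641113
top 156.88516331737273
(array([409.7,  93.2]), np.float64(15.2), 46)
(array([407.9,  93.3]), np.float64(7.2), 14)
300 [(218, 139, 144, -663), (222, 126, 144, -660), (226, 112, 145, -662), (230, 98, 145, -660), (234, 420, 102, 149), (238, 420, 102, 154), (242, 418, 101, 156), (246, 416, 102, 156), (250, 414, 102, 157), (254, 411, 102, 156), (258, 408, 102, 155), (262, 407, 102, 157), (266, 405, 102, 158)]
308 [(218, 139, 118, -663), (222, 126, 118, -660), (226, 111, 118, -663), (230, 421, 97, 147), (234, 422, 97, 154), (238, 420, 97, 156), (242, 418, 97, 156), (246, 416, 97, 156), (250, 414, 97, 157), (254, 107, 114, -465), (258, 108, 113, -440), (262, 400, 98, 144), (266, 400, 98, 148)]
316 [(218, 139, 92, -664), (222, 127, 92, -659), (226, 422, 93, 143), (230, 422, 93, 149), (234, 422, 93, 155), (238, 420, 93, 156), (242, 418, 93, 155), (246, 415, 93, 155), (250, 110, 92, -484), (254, 110, 92, -460), (258, 110, 92, -437), (262, 110, 92, -414), (266, 398, 93, 145)]
324 [(218, 140, 66, -660), (222, 126, 66, -660), (226, 112, 66, -663), (230, 422, 89, 148), (234, 422, 89, 153), (238, 420, 89, 155), (242, 418, 89, 156), (246, 416, 89, 157), (250, 111, 70, -483), (254, 110, 71, -459), (258, 110, 71, -437), (262, 399, 88, 142), (266, 399, 88, 147)]
332 [(218, 140, 41, -661), (222, 126, 40, -661), (226, 113, 40, -660), (230, 110, 41, -632), (234, 420, 84, 150), (238, 420, 85, 155), (242, 418, 85, 155), (246, 416, 85, 157), (250, 413, 85, 155), (254, 411, 85, 156), (258, 409, 84, 156), (262, 406, 84, 156), (266, 404, 84, 156)]
274 [469.14879326  94.40671685  92.03659796]
```

>>> play_rows --steps '[{"ax": 0, "ay": 0, "az": 0, "x": 0.2, "y": 0.005, "z": 0, "fingers": 0.8}, {"ax": 0, "ay": 0, "az": 0, "x": 0.31, "y": 0.005, "z": 0, "fingers": 0.8}, {"ax": 0, "ay": 0, "az": 0, "x": 0.31, "y": 0.005, "z": -0.05, "fingers": 0.8}, {"ax": 0, "ay": 0, "az": 0, "x": 0.31, "y": 0.005, "z": -0.1, "fingers": 0.8}, {"ax": 0, "ay": 0, "az": 0, "x": 0.31, "y": 0.005, "z": -0.16, "fingers": 0.8}, {"ax": 0, "ay": 0, "az": 0, "x": 0.31, "y": 0.005, "z": -0.16, "fingers": 0.8}, {"ax": 0, "ay": 0, "az": 0, "x": 0.31, "y": 0.005, "z": -0.16, "fingers": 0.8}, {"ax": 0, "ay": 0, "az": 0, "x": 0.31, "y": 0.005, "z": -0.16, "fingers": 0.8}]'

```text
t: 25.48
position: [472.3, 95.2, 85.9]
eef_rot: [3.142, 0.001, 0.001]
wrist_force: [0.1, -0.5, -0.4]
grip_width: 0.348
grip_force: 20.0
```

Run:
```python
from h import *
s=env.read_state(); print(s['position'],s['wrist_force'],s['grip_width'])
m,p,d=shot('wrist'); w=cloud(m,d); np.savez('w14.npz',p=p,d=d,T=m['camera_from_world'])
far(m,d,(300,304,308,312,316,320,324,328),range(226,268,4),0,0)
```

```text
[472.33298081  95.22560112  85.94608081] [ 0.05294645 -0.49016299 -0.39046186] 0.3477969975434388
300 [(226, 470, 105, 76), (230, 468, 105, 77), (234, 481, 103, 116), (238, 481, 103, 121), (242, 480, 102, 125), (246, 477, 102, 124), (250, 475, 102, 124), (254, 473, 102, 125), (258, 470, 103, 123), (262, 468, 103, 123), (266, 465, 103, 124)]
304 [(226, 469, 102, 74), (230, 482, 101, 114), (234, 482, 100, 119), (238, 482, 100, 123), (242, 480, 100, 124), (246, 477, 100, 123), (250, 475, 100, 123), (254, 473, 100, 124), (258, 465, 101, 113), (262, 464, 101, 116), (266, 464, 101, 121)]
308 [(226, 471, 99, 79), (230, 483, 98, 115), (234, 484, 98, 123), (238, 482, 98, 124), (242, 480, 98, 124), (246, 477, 98, 124), (250, 475, 98, 124), (254, 445, 100, 66), (258, 440, 100, 63), (262, 461, 99, 111), (266, 461, 99, 116)]
312 [(226, 473, 97, 85), (230, 484, 96, 118), (234, 484, 96, 123), (238, 482, 96, 123), (242, 480, 96, 124), (246, 477, 96, 124), (250, 452, 97, 75), (254, 445, 97, 68), (258, 439, 97, 62), (262, 402, 98, -2), (266, 461, 96, 114)]
316 [(226, 484, 94, 111), (230, 484, 94, 118)
[... 183 characters left out ...]
3)]
320 [(226, 484, 92, 111), (230, 484, 92, 117), (234, 484, 92, 123), (238, 482, 92, 125), (242, 480, 92, 124), (246, 477, 92, 124), (250, 452, 91, 75), (254, 445, 91, 68), (258, 440, 91, 64), (262, 402, 90, -3), (266, 460, 92, 113)]
324 [(226, 472, 89, 80), (230, 483, 90, 116), (234, 484, 90, 122), (238, 482, 90, 123), (242, 480, 90, 124), (246, 477, 90, 123), (250, 452, 88, 75), (254, 445, 88, 68), (258, 439, 88, 63), (262, 461, 89, 111), (266, 461, 89, 114)]
328 [(226, 469, 86, 74), (230, 483, 87, 114), (234, 482, 88, 120), (238, 482, 88, 123), (242, 480, 88, 125), (246, 477, 88, 124), (250, 475, 88, 124), (254, 443, 85, 63), (258, 440, 85, 64), (262, 463, 87, 115), (266, 463, 87, 119)]
```

>>> play_rows --steps '[{"ax": 0, "ay": 0, "az": 0, "x": 0.004, "y": 0.003, "z": 0, "fingers": 0.8}, {"ax": 0, "ay": 0, "az": 0, "x": 0.004, "y": 0.003, "z": -0.04, "fingers": 0.8}, {"ax": 0, "ay": 0, "az": 0, "x": 0.004, "y": 0.003, "z": -0.07, "fingers": 0.8}, {"ax": 0, "ay": 0, "az": 0, "x": 0.004, "y": 0.003, "z": -0.1, "fingers": 0.8}, {"ax": 0, "ay": 0, "az": 0, "x": 0.004, "y": 0.003, "z": -0.12, "fingers": 0.8}, {"ax": 0, "ay": 0, "az": 0, "x": 0.004, "y": 0.003, "z": -0.12, "fingers": 0.8}]'

```text
t: 26.03
position: [472.6, 96.0, 60.6]
eef_rot: [3.141, 0.003, 0.002]
wrist_force: [-0.3, -0.3, -0.2]
grip_width: 0.347
grip_force: 20.0
```

>>> play_rows --steps '[{"ax": 0, "ay": 0, "az": 0, "x": 0, "y": 0, "z": -0.02, "fingers": 0.8}, {"ax": 0, "ay": 0, "az": 0, "x": 0, "y": 0, "z": -0.035, "fingers": 0.8}, {"ax": 0, "ay": 0, "az": 0, "x": 0, "y": 0, "z": -0.04, "fingers": 0.8}, {"ax": 0, "ay": 0, "az": 0, "x": 0, "y": 0, "z": -0.04, "fingers": 0.8}]'

```text
t: 26.37
position: [473.6, 96.0, 53.8]
eef_rot: [3.142, 0.001, 0.002]
wrist_force: [-0.3, -0.5, -0.6]
grip_width: 0.346
grip_force: 20.0
```

>>> play_rows --steps '[{"ax": 0, "ay": 0, "az": 0, "x": 0, "y": 0, "z": 0, "fingers": 0.6}, {"ax": 0, "ay": 0, "az": 0, "x": 0, "y": 0, "z": 0, "fingers": 0.4}, {"ax": 0, "ay": 0, "az": 0, "x": 0, "y": 0, "z": 0, "fingers": 0.3}, {"ax": 0, "ay": 0, "az": 0, "x": 0, "y": 0, "z": 0, "fingers": 0.2}, {"ax": 0, "ay": 0, "az": 0, "x": 0, "y": 0, "z": 0.2, "fingers": 0.1}, {"ax": 0, "ay": 0, "az": 0, "x": 0, "y": 0, "z": 0.4, "fingers": 0}, {"ax": 0, "ay": 0, "az": 0, "x": -0.15, "y": 0.15, "z": 0.45, "fingers": 0}, {"ax": 0, "ay": 0, "az": 0, "x": -0.3, "y": 0.3, "z": 0.45, "fingers": 0}, {"ax": 0, "ay": 0, "az": 0, "x": -0.3, "y": 0.3, "z": 0.45, "fingers": 0}, {"ax": 0, "ay": 0, "az": 0, "x": -0.3, "y": 0.3, "z": 0.45, "fingers": 0}]'

```text
t: 27.2
position: [412.8, 157.3, 144.5]
eef_rot: [-3.141, -0.001, 0.005]
wrist_force: [0.2, -1.1, -0.6]
grip_width: 0.963
grip_force: 0.0
```

Run:
```python
from h import *
s=env.read_state(); print(s['position'],s['grip_width'])
m,p,d=shot('wrist'); w=cloud(m,d); np.savez('w15.npz',p=p,d=d,T=m['camera_from_world'])
r=np.hypot(w[...,0]-469.2,w[...,1]-94.3)
for a,b in ((35,43),(27,31),(22.5,25),(17,18.5),(10,14)):
    k=(r>a)&(r<b)&(w[...,2]<99); print(a,[np.median(w[k&(c)][:,2]).round(1) for c in (w[...,1]>98,w[...,1]<90,w[...,0]>475,w[...,0]<463)])
print(circ(m,p,d,(469,94),84,99,20,91))
```

```text
[412.83078364 157.29888209 144.52054347] 0.9634805719499074
35 [np.float64(29.2), np.float64(29.2), np.float64(29.2), np.float64(29.2)]
27 [np.float64(63.7), np.float64(63.6), np.float64(63.6), np.float64(63.6)]
22.5 [np.float64(68.0), np.float64(68.4), np.float64(68.2), np.float64(68.3)]
17 [np.float64(75.4), np.float64(75.6), np.float64(75.6), np.float64(75.9)]
10 [np.float64(90.5), np.float64(90.5), np.float64(90.5), np.float64(90.5)]
(array([470.1,  95.8]), np.float64(15.8), np.float64(90.5), 119)
```

Run:
```python
from h import *
for n in ('w1','top'):
    z=np.load(n+'.npz')
    if n=='top': m=env.camera_model('top')
    else:
        m=env.camera_model('wrist')
        T=np.array([[.006,-.96,-.279,678.97],[-1,-.006,-.001,79.841],[-.001,.279,-.96,383.522],[0,0,0,1]]); m['camera_from_world']=np.linalg.inv(T)
    w=cloud(m,z['d']); 
    for y0 in range(130,350,20):
        k=(w[...,1]>y0)&(w[...,1]<y0+20)&(w[...,0]>560)&(w[...,0]<780)&(w[...,2]<250)
        P=w[k]; out=[]
        for lo,hi in ((15,60),(60,100),(100,160),(160,230)):
            q=P[(P[:,2]>lo)&(P[:,2]<hi)&~(np.hypot(P[:,0]-620,P[:,1]-228)<36)]; out.append((lo,len(q),round(q[:,0].min()) if len(q) else None))
        print(n,y0,out)
```

```text
w1 130 [(15, 311, 739), (60, 544, 744), (100, 336, 743), (160, 20, 613)]
w1 150 [(15, 90, 745), (60, 186, 742), (100, 627, 741), (160, 0, None)]
w1 170 [(15, 96, 745), (60, 125, 742), (100, 599, 741), (160, 0, None)]
w1 190 [(15, 0, None), (60, 39, 740), (100, 241, 739), (160, 0, None)]
w1 210 [(15, 45, 754), (60, 336, 737), (100, 356, 737), (160, 0, None)]
w1 230 [(15, 297, 741), (60, 438, 737), (100, 772, 736), (160, 0, None)]
w1 250 [(15, 1270, 676), (60, 1512, 676), (100, 1276, 680), (160, 0, None)]
w1 270 [(15, 522, 664), (60, 1100, 664), (100, 2257, 667), (160, 0, None)]
w1 290 [(15, 235, 663), (60, 768, 663), (100, 2852, 665), (160, 0, None)]
w1 310 [(15, 94, 747), (60, 127, 746), (100, 1754, 668), (160, 0, None)]
w1 330 [(15, 0, None), (60, 0, None), (100, 31, 686), (160, 0, None)]
top 130 [(15, 79, 743), (60, 116, 747), (100, 81, 744), (160, 0, None)]
top 150 [(15, 22, 738), (60, 23, 745), (100, 140, 742), (160, 0, None)]
top 170 [(15, 19, 736), (60, 20, 742), (100, 139, 742), (160, 0, None)]
top 190 [(15, 5, 734), (60, 5, 741), (100, 73, 740), (160, 0, None)]
top 210 [(15, 18, 745), (60, 19, 742), (100, 8, 739), (160, 0, None)]
top 230 [(15, 41, 733), (60, 55, 738), (100, 166, 737), (160, 0, None)]
top 250 [(15, 118, 679), (60, 96, 677), (100, 161, 686), (160, 0, None)]
top 270 [(15, 78, 665), (60, 148, 665), (100, 300, 667), (160, 86, 760)]
top 290 [(15, 78, 663), (60, 103, 663), (100, 345, 665), (160, 230, 749)]
top 310 [(15, 7, 665), (60, 36, 665), (100, 251, 668), (160, 181, 747)]
top 330 [(15, 1, 751), (60, 2, 752), (100, 24, 687), (160, 58, 754)]
```

Run:
```python
from h import *
z=np.load('top.npz'); m=env.camera_model('top'); w=cloud(m,z['d'])
k=(w[...,1]>250)&(w[...,1]<345)&(w[...,0]>655)&(w[...,0]<738)&(w[...,2]>20)
P=w[k]; print(np.percentile(P[:,2],[50,90,99,100]).round(), P[P[:,2]>100].min(0).round(),P[P[:,2]>100].max(0).round())
s=np.load('w1.npz')
```

```text
[113. 117. 119. 123.] [665. 252. 100.] [738. 335. 123.]
```

>>> play_rows --steps '[{"ax": 0, "ay": 0, "az": 0.06, "x": 0.2, "y": 0.08, "z": 0, "fingers": 0}, {"ax": 0, "ay": 0, "az": 0.12, "x": 0.4, "y": 0.16, "z": 0, "fingers": 0}, {"ax": 0, "ay": 0, "az": 0.167, "x": 0.6, "y": 0.24, "z": 0, "fingers": 0}, {"ax": 0, "ay": 0, "az": 0.167, "x": 0.78, "y": 0.3, "z": 0, "fingers": 0}, {"ax": 0, "ay": 0, "az": 0.167, "x": 0.78, "y": 0.3, "z": 0, "fingers": 0}, {"ax": 0, "ay": 0, "az": 0.167, "x": 0.78, "y": 0.3, "z": 0, "fingers": 0}, {"ax": 0, "ay": 0, "az": 0.167, "x": 0.78, "y": 0.3, "z": 0, "fingers": 0}]'

```text
t: 27.83
position: [569.4, 214.8, 142.6]
eef_rot: [3.141, 0.003, 0.263]
wrist_force: [-0.4, -0.4, 0.2]
grip_width: 1.004
grip_force: 0.0
```

Run:
```python
from h import *
s=env.read_state(); print(s['position'],s['eef_rot'],s['joints'])
m,p,d=shot('wrist'); w=cloud(m,d); np.savez('w16.npz',p=p,d=d,T=m['camera_from_world'])
print(np.linalg.inv(np.array(m['camera_from_world']))[:3,3])
c=(620,228)
for lo,zt in ((10,30),(34,36),(39,40)): print(circ(m,p,d,c,lo,60,45,zt))
k=(np.hypot(w[...,0]-620,w[...,1]-228)<40)&(w[...,2]>8); P=w[k]; print(P.min(0),P.max(0))
```

```text
[569.42370818 214.77239808 142.55692087] [3.14135573e+00 2.96835784e-03 2.62841813e-01] [ 2.31365907e-01  2.22042883e-01  1.61833974e+00 -3.42317573e-04
  1.30416948e+00  1.53941075e+00]
[643.5772845  233.87252286 335.34928907]
(array([620. , 229.2]), np.float64(30.8), np.float64(43.0), 188)
(array([620.3, 229.3]), np.float64(30.0), np.float64(43.0), 188)
(array([620.2, 229.2]), np.float64(28.3), np.float64(43.1), 195)
[585.33586294 189.21292848  31.54827047] [651.05173594 260.02374215 292.09068519]
```

>>> play_rows --steps '[{"ax": 0, "ay": 0, "az": 0, "x": 0.18, "y": 0.05, "z": 0, "fingers": 0}, {"ax": 0, "ay": 0, "az": 0, "x": 0.26, "y": 0.079, "z": 0, "fingers": 0}, {"ax": 0, "ay": 0, "az": 0, "x": 0.26, "y": 0.079, "z": -0.15, "fingers": 0}, {"ax": 0, "ay": 0, "az": 0, "x": 0.26, "y": 0.079, "z": -0.3, "fingers": 0}, {"ax": 0, "ay": 0, "az": 0, "x": 0.26, "y": 0.079, "z": -0.4, "fingers": 0}, {"ax": 0, "ay": 0, "az": 0, "x": 0.26, "y": 0.079, "z": -0.4, "fingers": 0}, {"ax": 0, "ay": 0, "az": 0, "x": 0.26, "y": 0.079, "z": -0.4, "fingers": 0}]'

```text
t: 28.47
position: [620.3, 231.1, 64.2]
eef_rot: [3.142, 0.002, 0.264]
wrist_force: [0.2, 0.9, 0.8]
grip_width: 1.001
grip_force: 0.0
```

Clear so far. I'm lowering to grip the cap low on its side with a gentle force.

>>> play_rows --newtons 15 --steps '[{"ax": 0, "ay": 0, "az": 0, "x": 0.005, "y": 0, "z": -0.15, "fingers": 0}, {"ax": 0, "ay": 0, "az": 0, "x": 0.005, "y": 0, "z": -0.3, "fingers": 0}, {"ax": 0, "ay": 0, "az": 0, "x": 0.005, "y": 0, "z": -0.4, "fingers": 0}, {"ax": 0, "ay": 0, "az": 0, "x": 0.005, "y": 0, "z": -0.44, "fingers": 0}, {"ax": 0, "ay": 0, "az": 0, "x": 0.005, "y": 0, "z": -0.44, "fingers": 0.1}, {"ax": 0, "ay": 0, "az": 0, "x": 0.005, "y": 0, "z": -0.44, "fingers": 0.3}, {"ax": 0, "ay": 0, "az": 0, "x": 0.005, "y": 0, "z": -0.44, "fingers": 0.5}, {"ax": 0, "ay": 0, "az": 0, "x": 0.005, "y": 0, "z": -0.44, "fingers": 0.5}, {"ax": 0, "ay": 0, "az": 0, "x": 0.005, "y": 0, "z": -0.44, "fingers": 0.5}, {"ax": 0, "ay": 0, "az": 0, "x": 0.005, "y": 0, "z": -0.44, "fingers": 0.5}]'

```text
t: 29.3
position: [624.2, 232.2, -21.9]
eef_rot: [3.141, -0.003, 0.264]
wrist_force: [-0.2, -1.2, 6.0]
grip_width: 0.693
grip_force: 14.9
```

>>> play_rows --steps '[{"ax": 0, "ay": 0, "az": 0, "x": 0, "y": 0, "z": 0.2, "fingers": 0.5}, {"ax": 0, "ay": 0, "az": 0, "x": 0, "y": 0, "z": 0.4, "fingers": 0.5}, {"ax": 0, "ay": 0, "az": 0, "x": 0, "y": 0, "z": 0.6, "fingers": 0.5}, {"ax": 0, "ay": 0, "az": 0, "x": -0.1, "y": -0.05, "z": 0.7, "fingers": 0.5}, {"ax": 0, "ay": 0, "az": -0.06, "x": -0.3, "y": -0.2, "z": 0.7, "fingers": 0.5}, {"ax": 0, "ay": 0, "az": -0.12, "x": -0.45, "y": -0.35, "z": 0.7, "fingers": 0.5}, {"ax": 0, "ay": 0, "az": -0.167, "x": -0.6, "y": -0.5, "z": 0.7, "fingers": 0.5}, {"ax": 0, "ay": 0, "az": -0.167, "x": -0.75, "y": -0.6, "z": 0.7, "fingers": 0.5}, {"ax": 0, "ay": 0, "az": -0.167, "x": -0.9, "y": -0.68, "z": 0.7, "fingers": 0.5}, {"ax": 0, "ay": 0, "az": -0.167, "x": -1, "y": -0.68, "z": 0.7, "fingers": 0.5}]'

```text
t: 30.13
position: [419.4, 93.4, 115.3]
eef_rot: [3.14, 0.002, -0.0]
wrist_force: [-0.9, -0.5, -1.7]
grip_width: 0.692
grip_force: 14.9
```

>>> play_rows --steps '[{"ax": 0, "ay": 0, "az": 0, "x": -0.06, "y": 0, "z": 0, "fingers": 0.5}, {"ax": 0, "ay": 0, "az": 0, "x": -0.06, "y": 0, "z": 0, "fingers": 0.5}, {"ax": 0, "ay": 0, "az": 0, "x": -0.06, "y": 0, "z": 0, "fingers": 0.5}, {"ax": 0, "ay": 0, "az": 0, "x": -0.06, "y": 0, "z": 0, "fingers": 0.5}]'

```text
t: 30.47
position: [411.8, 96.0, 116.7]
eef_rot: [-3.142, -0.002, 0.002]
wrist_force: [0.3, 0.0, -1.5]
grip_width: 0.694
grip_force: 14.9
```

Run:
```python
from h import *
s=env.read_state(); print(s['position'],s['eef_rot'],s['wrist_force'],s['grip_width'])
m,p,d=shot('wrist'); w=cloud(m,d); np.savez('w17.npz',p=p,d=d,T=m['camera_from_world'])
far(m,d,(272,284,296,306,316,326,336,348,360),range(196,268,5),0,0)
kk=(w[...,2]>84)&(w[...,2]<103)&(np.hypot(w[...,0]-470,w[...,1]-94)<25); P=w[kk]; print(len(P),(P.max(0)+P.min(0))/2)
k=(w[...,2]>120)&(np.abs(w[...,0]-410)<50)&(np.abs(w[...,1]-94)<29); print(np.percentile(w[k][:,0],[99,99.9]))
for th,zt in ((125,135),(160,162)): print(rim(m,d,range(290,345),range(170,262),th,zt))
```

```text
[411.79850378  95.95907861 116.69027207] [-3.14153363e+00 -1.57095629e-03  1.91836738e-03] [ 0.29528883  0.04483635 -1.48309066] 0.6941559518515965
272 [(196, 400, 140, -3), (201, 395, 140, 0), (206, 389, 140, -4), (211, 133, 251, -764), (216, 115, 252, -762), (221, 95, 253, -763), (226, 427, 118, 153), (231, 429, 116, 164), (236, 429, 115, 171), (241, 429, 115, 175), (246, 428, 114, 179), (251, 425, 114, 179), (256, 423, 114, 180), (261, 421, 114, 181), (266, 419, 114, 181)]
284 [(196, 401, 127, -1), (201, 395, 128, -2), (206, 389, 128, -4), (211, 432, 112, 142), (216, 433, 111, 153), (221, 433, 111, 161), (226, 433, 110, 169), (231, 433, 109, 174), (236, 432, 109, 176), (241, 430, 109, 178), (246, 428, 109, 180), (251, 426, 109, 180), (256, 424, 109, 181), (261, 422, 109, 181), (266, 420, 109, 183)]
296 [(196, 400, 115, -4), (201, 395, 115, -2), (206, 436, 105, 147), (211, 436, 105, 154), (216, 436, 104, 163), (221, 437, 104, 170), (226, 436, 104, 175), (231, 434, 104, 177), (236, 432, 104, 178), (241, 431, 104, 180), (246, 428, 104, 180), (251, 427, 103, 182), (256, 424, 104, 181)
[... 1428 characters left out ...]
2), (221, 433, 79, 162), (226, 434, 80, 170), (231, 433, 80, 175), (236, 432, 80, 178), (241, 430, 80, 178), (246, 428, 80, 178), (251, 426, 81, 180), (256, 424, 80, 181), (261, 422, 80, 181), (266, 420, 81, 183)]
360 [(196, 401, 50, -1), (201, 395, 50, -2), (206, 389, 49, -4), (211, 166, -46, -664), (216, 149, -46, -663), (221, 426, 70, 140), (226, 428, 72, 154), (231, 429, 73, 165), (236, 430, 74, 172), (241, 429, 75, 176), (246, 428, 75, 178), (251, 425, 75, 179), (256, 424, 75, 180), (261, 421, 75, 181), (266, 419, 75, 181)]
1608 [469.90462581  94.67178785  91.84529555]
[444.79976441 445.23566565]
(array([406.6,  95. ]), np.float64(30.5), 55)
(array([409.9,  94.9]), np.float64(29.0), 55)
```

>>> play_rows --steps '[{"ax": 0, "ay": 0, "az": 0, "x": 0.2, "y": -0.005, "z": 0, "fingers": 0.5}, {"ax": 0, "ay": 0, "az": 0, "x": 0.31, "y": -0.005, "z": 0, "fingers": 0.5}, {"ax": 0, "ay": 0, "az": 0, "x": 0.31, "y": -0.005, "z": 0, "fingers": 0.5}, {"ax": 0, "ay": 0, "az": 0, "x": 0.31, "y": -0.005, "z": -0.1, "fingers": 0.5}, {"ax": 0, "ay": 0, "az": 0, "x": 0.31, "y": -0.005, "z": -0.2, "fingers": 0.5}, {"ax": 0, "ay": 0, "az": 0, "x": 0.31, "y": -0.005, "z": -0.3, "fingers": 0.5}, {"ax": 0, "ay": 0, "az": 0, "x": 0.31, "y": -0.005, "z": -0.31, "fingers": 0.5}, {"ax": 0, "ay": 0, "az": 0, "x": 0.31, "y": -0.005, "z": -0.31, "fingers": 0.5}, {"ax": 0, "ay": 0, "az": 0, "x": 0.31, "y": -0.005, "z": -0.31, "fingers": 0.5}]'

```text
t: 31.27
position: [473.3, 95.0, 54.7]
eef_rot: [-3.142, -0.0, 0.002]
wrist_force: [1.1, 0.9, -0.3]
grip_width: 0.696
grip_force: 14.9
```

Run:
```python
from h import *
s=env.read_state(); print(s['position'],s['eef_rot'],s['wrist_force'],s['grip_width'])
m,p,d=shot('wrist'); w=cloud(m,d)
P=w[(w[...,2]>82)&(w[...,2]<103)&(w[...,0]>480)&(np.hypot(w[...,0]-469,w[...,1]-94)<38)&(np.abs(w[...,1]-94)<24)]; print(len(P),fitc(P[:,:2]))
# hub barrel wall / flange seen in front
Q=w[(w[...,2]>35)&(w[...,2]<60)&(w[...,0]>480)&(np.hypot(w[...,0]-469,w[...,1]-94)<36)]; print(len(Q),fitc(Q[:,:2]))
```

```text
[473.33587054  94.99336672  54.70141953] [-3.14157253e+00 -1.70189816e-04  2.00228194e-03] [ 1.12242825  0.90654745 -0.2516059 ] 0.6958933973665565
1060 (array([468.9,  94. ]), np.float64(30.9), 1056)
670 (array([469.3,  93.8]), np.float64(31.9), 670)
```

Cap at (468.9,94.0) against hub at (469.3,93.8), so it's well centred. Lowering.

>>> play_rows --steps '[{"ax": 0, "ay": 0, "az": 0, "x": 0, "y": 0, "z": -0.02, "fingers": 0.5}, {"ax": 0, "ay": 0, "az": 0, "x": 0, "y": 0, "z": -0.035, "fingers": 0.5}, {"ax": 0, "ay": 0, "az": 0, "x": 0, "y": 0, "z": -0.05, "fingers": 0.5}, {"ax": 0, "ay": 0, "az": 0, "x": 0, "y": 0, "z": -0.058, "fingers": 0.5}, {"ax": 0, "ay": 0, "az": 0, "x": 0, "y": 0, "z": -0.058, "fingers": 0.5}]'

```text
t: 31.73
position: [472.4, 94.8, 42.2]
eef_rot: [3.142, 0.001, 0.002]
wrist_force: [0.2, 0.1, -1.3]
grip_width: 0.693
grip_force: 14.9
```

>>> play_rows --steps '[{"ax": 0, "ay": 0, "az": 0, "x": 0, "y": 0, "z": 0, "fingers": 0.2}, {"ax": 0, "ay": 0, "az": 0, "x": 0, "y": 0, "z": 0, "fingers": 0.1}, {"ax": 0, "ay": 0, "az": 0, "x": 0, "y": 0, "z": 0, "fingers": 0}, {"ax": 0, "ay": 0, "az": 0, "x": 0, "y": 0, "z": 0, "fingers": 0}, {"ax": 0, "ay": 0, "az": 0, "x": 0, "y": 0, "z": 0, "fingers": 0}, {"ax": 0, "ay": 0, "az": 0, "x": 0, "y": 0, "z": 0.2, "fingers": 0}, {"ax": 0, "ay": 0, "az": 0, "x": 0, "y": 0, "z": 0.4, "fingers": 0}, {"ax": 0, "ay": 0, "az": 0, "x": -0.15, "y": -0.1, "z": 0.5, "fingers": 0}, {"ax": 0, "ay": 0, "az": 0, "x": -0.3, "y": -0.2, "z": 0.5, "fingers": 0}, {"ax": 0, "ay": 0, "az": 0, "x": -0.3, "y": -0.2, "z": 0.5, "fingers": 0}]'

```text
t: 32.57
position: [409.3, 53.2, 143.1]
eef_rot: [3.14, 0.001, 0.001]
wrist_force: [-0.4, 0.3, -1.2]
grip_width: 1.003
grip_force: 0.0
```

Run:
```python
from h import *
s=env.read_state(); print(s['position'],s['grip_width'])
m,p,d=shot('wrist'); w=cloud(m,d); cv2.imwrite('pics/w18.png',p[:,:,::-1])
r=np.hypot(w[...,0]-469.2,w[...,1]-94)
for a,b in ((36,43),(10,16)):
    k=(r>a)&(r<b)&(w[...,2]<125); print(a,[np.median(w[k&(c)][:,2]).round(1) for c in (w[...,1]>98,w[...,1]<90,w[...,0]>475,w[...,0]<463)])
print(circ(m,p,d,(469,94),80,120,40,100), np.nanmax(w[...,2][r<10]))
```

```text
[409.33355047  53.16742209 143.10155658] 1.003435162237279
36 [np.float64(29.2), np.float64(29.2), np.float64(29.1), np.float64(29.1)]
10 [np.float64(107.7), np.float64(107.6), np.float64(107.7), np.float64(107.6)]
(array([468.3,  93.1]), np.float64(30.4), np.float64(106.8), 240) 109.86285853738593
```

View pics/w18.png

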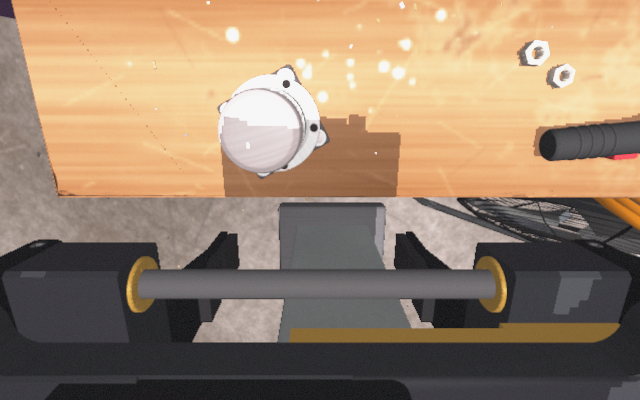

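The cap sits level on the hub at (262,128), its top at about 108 mm as expected. The torch is untouched and the arm is clear.

```bash
python3 -c "
from station import env
print(env.close_job())"
```

```text
the job is handed in; nothing more can be done
None
```

The hub is built up on the axle in the order asked, every part measured level and home, with the torch left where it lies; the job was handed in at about 33 s, and no verdict came back.

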